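Set a label camera's focus dial to its index with a square key

ROBOT

A 6-joint arm with a two-finger parallel gripper is mounted at the origin on a cart in front of the work surface, level with it; the furniture and walls round the work are solid. World frame = base frame: x ahead of the robot, y to its left, z up, the work surface at z = 0. Lengths are in mm, angles in rad, forces in N, time in s.
With the tool pointing down it reaches from about 350 to 975 mm from the base axis. Payload 7.1 kg.
Tool frame: the origin (TCP) lies at the very end of the fingers, on their centre line; the grasp point (between the pads) lies 19 mm behind it; y points along the fingers, x is the direction in which the jaws open and shut, and the axes are right-handed (so a half turn about y gives the same grasp; the last joint's range is limited). The gripper opens to 88 mm and grips with 3 to 60 N. Pads are 20 mm wide; open, the fingers measure 115 mm over their backs; the gripper's body (75 mm by 178 mm) begins 61 mm behind the grasp point.
Start: joints at [1.097, 0.423, 1.63, -0, 1.089, -0.019], TCP at [274.519, 561.466, 222.675] pointing down, gripper open.
Joint ranges: [-3, 3], [-0.9, 2.11], [0.09, 2.58], [-1.31, 4.45], [0.11, 2.69], [-2.54, 2.54]. Speed limits (rad/s): [2.39, 2.39, 3.01, 3.14, 3.14, 3.14].

INTERFACE

Orientations are given as a rotation vector (axis times angle).
In Python, from workcell import ctrl gives the robot as it stands. The module is installed in compiled form; this text tells all that it offers.
- The arm moves only by the tool jog_arm, never from a script. Its argument "steps" is a list of rows, each an object with "turn": the turn, a rotation vector about the world's x, y, z scaled (see below), a list of three; "dp": the shift along the world's x, y, z scaled (see below), a list of three; "claw": the opening, from 0 (shut) to 1 (fully open). In form: [{"turn": [wx, wy, wz], "dp": [x, y, z], "claw": claw}, ...]. A call has 1 to 12 rows; each row is the pose to reach, as a shift and turn from the pose measured when the call began, turning the shorter way round; what a row does not reach only later rows make up. The controller multiplies each number of a shift by 80 mm and each number of a turn by pi rad. A row lasts 1/12 s, in which the tool goes at most 41.7 mm and 7.16 degrees, less where a joint would pass 70% of its speed; a pose out of reach is approached as far as the arm can. A call with a number of a shift or a turn outside -1 to 1 is refused whole. A call with a gripper value outside its range is refused whole. The fingers move at their own pace and stop on an object; the grip force is fixed at half the most. Time passes only in rows, so rows that repeat a pose let the fingers close. It gives the time, the measured TCP pose, the force and the opening at its end, in the units of the state.
- ctrl.get_obs(): the state, without advancing time (a new reading comes with each control period).
- ctrl.get_image(name): name is "scene" or "top"; returns a dict with "img" (480x640x3 uint8, red, green, blue), "range_z" (480x640 float32, mm along the optical axis (not along the pixel's ray), 0 where there is no reading), "fovy" (degrees; the focal length in pixels is half the picture's height over the tangent of half this angle, whatever the lens; pixels are square), "cx", "cy" (the principal point, pixels), "camera_from_world" (4x4, takes a point from world to camera coordinates). Camera axes: x right, y down, z forward; pixel columns grow to the right and rows downward; lengths in mm; the calibration is good to about 2 mm. A picture is of the moment at which its call begins.
- ctrl.close_job(): hands the job in, once; it reports no verdict.
The state is a dict: "t": time; "qpos": joint angles; "qvel": joint speeds; "joint_torque": joint torques, N m; "ee_pos": TCP position; "orientation": TCP orientation; "ft_force": force on the tool from outside, world axes, zero at the start; "moment": the same for the moment, N m; "width": finger opening in mm.
Only numpy, scipy, OpenCV 4.12 (cv2) and the standard library are available. Lean on these libraries where they do the work, as an engineer would, in place of code of your own. Each camera call takes 0.05 s, during which the arm holds its last target.

TASK

Bring the focus dial on top of the label-check camera round to the index mark: take the slim-headed key (not the wide one) from the key stand, seat its square bit fully in the dial's socket and turn the dial counter-clockwise (seen from above) with it. Do it in two bites: about half-way let go of the key, leaving it standing in the socket, take a fresh hold, and go on until the dial's pointer stands right at the index mark. Leave the key standing fully seated in the socket, never push on the dial with the fingers themselves, and leave the index mark and the other things on the desk where they are.

Things in the scene. Friction and masses are not known exactly. Their poses are not given: they have to be found in the camera images.
- camera: label-check camera, fixed to the desk: dark base plate 190x150x8 mm, grey housing 150x124 mm on it with its flat top 60 mm above the desk, black lens barrel (42 mm across) out of the front face. Origin on the desk below the dial's axis; -x is the lens side, z up
- focus_dial (a joint): angle of the black focus dial (disc 80 mm across, 16 mm thick, on the housing's top), rad, counter-clockwise positive seen from above, 0 where the pointer points along the camera's +x (away from the lens). Starts at 0.1 to 0.5; stops at 0 and 4.4. It stays where it is left; friction about 0.12 N m
- index_mark (a joint): angle at which the index mark stands, rad, same zero and direction as focus_dial, so the dial is set when both readings are equal. Starts at 2.3 to 2.9, so the dial has 1.8 to 2.8 rad to go; clamped stiffly
- socket (a point): centre of the mouth of the 14 mm square socket, 16 mm deep, chamfered 3 mm, in the dial's steel boss (28 mm square, 8 mm above the disc), 86 mm above the desk on the dial's axis. Its sides lie along this point's x and y, which turn with the dial; x along the pointer. A seated key has its shoulder on the boss, its origin 15 mm below this point; the 12 mm bit has 0.18 rad play each way
- pointer_tip (a point): outer end of the dial's pointer, a raised aluminium bar on the disc, 40 mm from the axis
- index_tip (a point): point straight inside the index mark, 40 mm from the axis, where the pointer's outer end must come. The index mark is a steel block 12x7x19 mm with a narrow nose, just outside the disc
- key_stand: grey block 60x150x30 mm, fixed on the desk, origin at the centre of its underside; two 18 mm square holes 20 mm deep in its top at 42 mm either side of the origin along its y
- slim_key: the key to use, with the slimmer, taller head; origin: centre of the bit's lower end; z up the key, x, y square to the faces of bit and head. Upwards: 12 mm square steel bit, 15 mm long (lowest 6 mm stepped in to 7 mm), round shoulder 29 mm across to 19 mm, neck to 29 mm, black square head 24x24 mm from 29 to 71 mm. 0.09 kg. Stands upright in either hole of the stand, shoulder on its top
- wide_key: the other key, with a wider, lower head, its bit too large for the socket; origin: centre of the bit's lower end; z up the key, x, y square to the faces of bit and head. Upwards: 16 mm square steel bit, 15 mm long (lowest 6 mm stepped in to 11 mm), round shoulder 29 mm across to 19 mm, neck to 29 mm, black square head 38x38 mm from 29 to 59 mm. 0.09 kg. Stands upright in either hole of the stand, shoulder on its top
- label_roll: white roll of labels lying flat, 72 mm across, 30 high, bystander; origin at the centre of its underside
- code_reader: black pistol-shaped code reader lying on its side, 152x64x50 mm, bystander; origin centre of its underside
- stapler: stapler, 134x34x49 mm, bystander; origin centre of its underside
There are look-alikes about, which are no part of the job. What is shaped like the slim_key but pink is not meant.

How it is judged (in metres and radians):
On the way, in this order (a step that is already met when the one before it is completed fails the run):
1. the slim key is fully seated in the dial's socket (horizontal distance between slim_key and socket below 0.004 m and z of slim_key in the frame of socket below -0.011 m and angle between slim_key's own z axis and vertical below 0.12 rad), for 0.2 s.
2. with the dial part-way round, the key is let go and stands in the socket (all of step 1 and value of joint focus_dial above 0.8 rad and horizontal distance between pointer_tip and index_tip above 0.012 m and contact force between the fingers and slim_key below 0.05 N), for 0.2 s.
At the end, for the whole second after the job is handed in: The pointer's tip is within 5 mm (about 7 degrees) of the index point, the slim key stands fully seated in the socket (origin at least 11 mm below the mouth, within 4 mm of the axis, upright within 0.12 rad), and dial and key are at rest (all of step 1 and horizontal distance between pointer_tip and index_tip below 0.005 m and linear speed of slim_key below 0.02 m/s and velocity of joint focus_dial between -0.05 and 0.05 rad/s); the robot touches nothing.
It fails at once if the fingers push on the dial itself (over 3 N) (contact force between the fingers and focus_dial above 3 N).
It fails at once if the index mark is shifted by more than 3 mm (distance of index_tip from where it was at the start of the episode above 0.003 m).
It fails at once if a bystander is moved by more than 3 cm (distance of any of label_roll, code_reader, stapler from where it was at the start of the episode above 0.03 m).
It fails at once if the wide key is taken from its place (moved over 2 cm) (distance of wide_key from where it was at the start of the episode above 0.02 m).
It also fails if it takes over 58 s, if anything falls off the work surface, if the arm or the gripper's body presses on something with over 40 N, if the wrist force passes 120 N, or if a joint passes its speed limit or range.

## Working session

There is one attempt and no reset: what is moved stays moved. The work goes in short steps, Python scripts to look and compute and a tool call to move; the robot and the scene stay as the last step left them, time stands still between calls to the robot, and variables do not carry over. Pictures are saved under pics/ and viewed, and the job is handed in when it is done.

Besides the shell and the picture viewer there is one more tool, called after ">>>" as a command line: name --argument value ..., lists and objects as JSON in quotes. jog_arm: Moves the arm, as the interface text tells. Its arguments: {"type":"object","properties":{"steps":{"type":"array","items":{"type":"object","properties":{"turn":{"type":"array","items":{"type":"number"}},"dp":{"type":"array","items":{"type":"number"}},"claw":{"type":"number"}}}}},"required":["steps"]}

```bash
mkdir -p pics; cat > h.py <<'E'
import numpy as np,cv2
from workcell import ctrl
def get(n):
    d=ctrl.get_image(n); np.savez('%s.npz'%n,**d); return d
def load(n): return dict(np.load('%s.npz'%n))
def K(d):
    f=240/np.tan(np.radians(float(d['fovy']))/2); return f,float(d['cx']),float(d['cy'])
def ray(d,u,v,z):
    f,cx,cy=K(d);T=d['camera_from_world'];R=T[:3,:3];t=T[:3,3]
    c=-R.T@t; r=R.T@np.array([(u-cx)/f,(v-cy)/f,1.]); return c+r*(z-c[2])/r[2]
def cloud(d):
    f,cx,cy=K(d);T=d['camera_from_world'];R=T[:3,:3];t=T[:3,3]
    v,u=np.mgrid[:480,:640];Z=d['range_z'];P=np.stack([(u-cx)/f*Z,(v-cy)/f*Z,Z],-1)
    return (P-t)@R
def proj(d,p):
    f,cx,cy=K(d);q=d['camera_from_world']@np.append(p,1); return cx+f*q[0]/q[2],cy+f*q[1]/q[2]
def save(n,img,s=1): cv2.imwrite('pics/'+n,cv2.cvtColor(cv2.resize(img,None,fx=s,fy=s,interpolation=cv2.INTER_CUBIC),cv2.COLOR_RGB2BGR))
E
python3 - <<'E'
from h import *
o=ctrl.get_obs();print({k:np.round(v,3) for k,v in o.items()})
for n in('scene','top'):
    d=get(n);save(n+'0.png',d['img']);print(n,d['fovy'],d['cx'],d['cy'],np.round(d['camera_from_world'],3).tolist())
E
```

```text
{'t': np.float64(0.0), 'qpos': array([ 1.097,  0.424,  1.631,  0.   ,  1.089, -0.019]), 'qvel': array([ 0.001, -0.   ,  0.   ,  0.   ,  0.001, -0.001]), 'joint_torque': array([ 1.0000e-03, -5.4462e+01, -2.7368e+01,  6.4000e-02,  2.3000e-02,
       -0.0000e+00]), 'ee_pos': array([274.263, 560.989, 221.892]), 'orientation': array([-1.391, -0.867,  0.869]), 'ft_force': array([ 0.483,  0.112, -0.682]), 'moment': array([-0.011,  0.026,  0.026]), 'width': np.float64(87.468)}
scene 47.55077281570608 314.3553093481881 236.15442310182422 [[0.832, -0.555, -0.002, -420.025], [-0.376, -0.562, -0.737, 205.829], [0.408, 0.613, -0.676, 1012.994], [0.0, 0.0, 0.0, 1.0]]
top 53.9556387366893 318.00463636703245 244.74507284219627 [[0.006, -1.0, 0.009, -48.875], [-0.995, -0.007, -0.099, 494.845], [0.099, -0.008, -0.995, 1277.201], [0.0, 0.0, 0.0, 1.0]]
```

View pics/scene0.png

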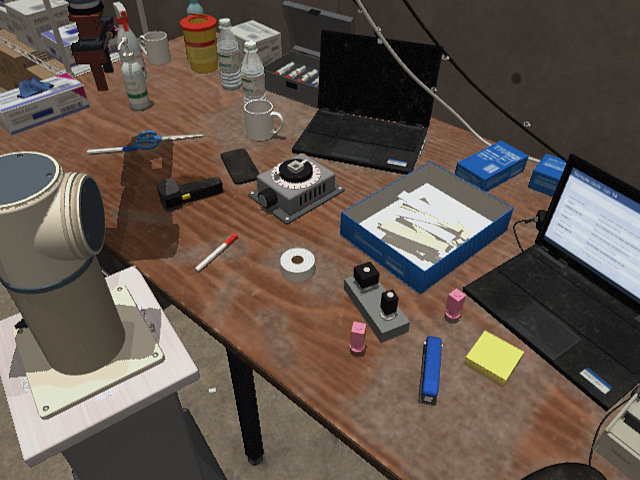

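View pics/top0.png

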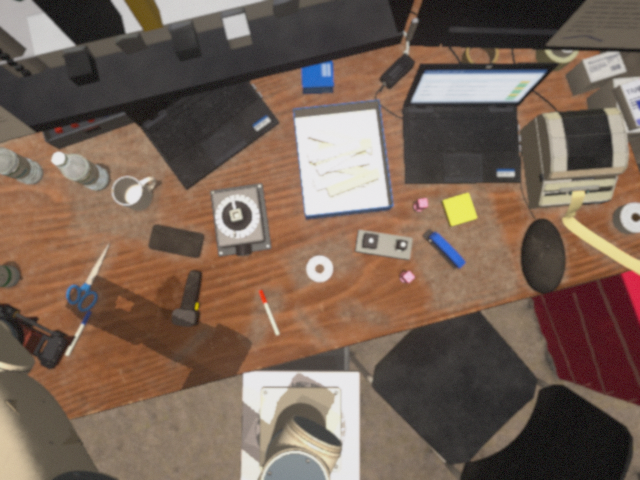

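The scene view shows two keys in the stand: the left head at about (367,275) and the right at (388,300). Two pink look-alikes stand at (358,337) and (455,303). The camera dial is at (296,170). Next I'll take close crops.

```bash
python3 - <<'E'
from h import *
s=load('scene');t=load('top')
a=cv2.resize(s['img'][245:345,330:470],(560,400),interpolation=cv2.INTER_CUBIC)
save('c1.png',a)
a=np.hstack([cv2.resize(t['img'][175:265,200:280],(400,450),interpolation=cv2.INTER_CUBIC),cv2.resize(t['img'][215:275,345:425],(400,300),interpolation=cv2.INTER_CUBIC).repeat(1,0) if 0 else cv2.copyMakeBorder(cv2.resize(t['img'][215:275,345:425],(400,300),interpolation=cv2.INTER_CUBIC),0,150,0,0,cv2.BORDER_CONSTANT)])
save('c2.png',a)
a=cv2.resize(s['img'][140:230,245:350],(735,630)[:2],interpolation=cv2.INTER_CUBIC)
save('c3.png',cv2.resize(a,(700,600)))
E
```

```text
(no output)
```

View pics/c1.png

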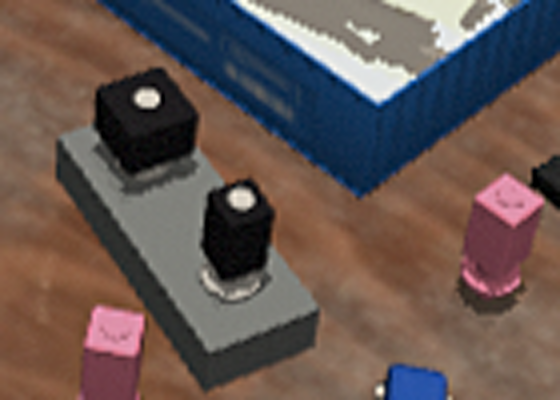

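View pics/c2.png

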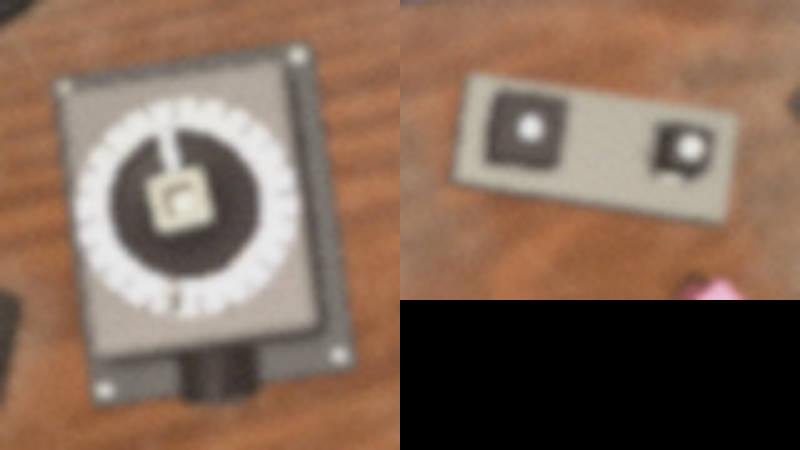

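View pics/c3.png

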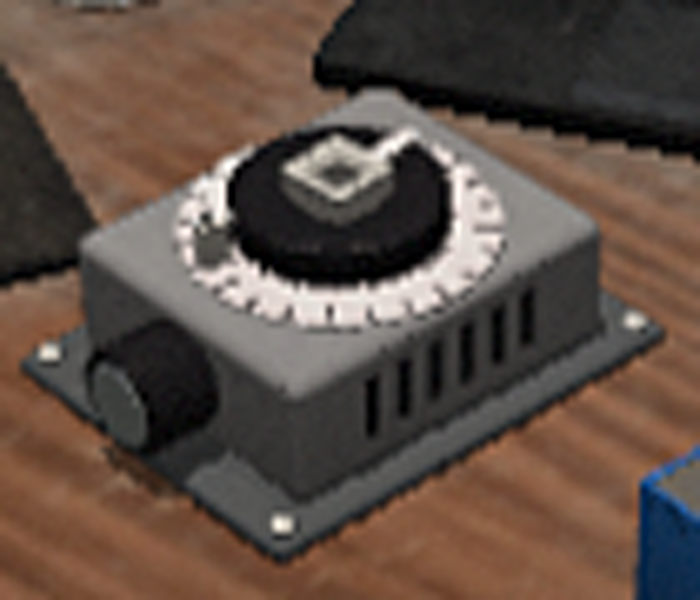

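Slim-headed key (taller, slimmer head): scene (388,300), top (403,245). The other candidates are the wide key at scene (367,275), top (371,240), and the pink keys at scene (358,337) and (455,303). The crop confirms the choice. Next I'll measure positions.

```bash
cat > m.py <<'E'
from h import *
def blob(mask,near):
    n,l,st,c=cv2.connectedComponentsWithStats(mask.astype(np.uint8))
    i=min(range(1,n),key=lambda i:np.hypot(*(c[i]-near))+(1e3 if st[i,4]<3 else 0)); return c[i],st[i,4],l==i
E
python3 - <<'E'
from m import *
s=load('scene');t=load('top')
Cs=cloud(s);Ct=cloud(t)
for n,d,C in(('s',s,Cs),('t',t,Ct)):
    im=d['img'].astype(int);mx=im.max(2)
    # key head white dot
    near={'s':(390,295),'t':(403,244)}[n]
    v,u=np.mgrid[:480,:640]; loc=np.hypot(u-near[0],v-near[1])<12
    c,a,m=blob((im.min(2)>140)&loc,near); print(n,'dot',c,a,ray(d,*c,86).round(1), 'depth',np.median(C[m],0).round(1))
    # head by height
    m=(C[...,2]>70)&(np.hypot(u-near[0],v-near[1])<18); print(' head depth', m.sum(), C[m].mean(0).round(1),C[m].min(0).round(1),C[m].max(0).round(1))
    near={'s':(296,168),'t':(237,215)}[n]
    loc=np.hypot(u-near[0],v-near[1])<45
    # stand top
    h=C[...,2]
    nk={'s':(378,295),'t':(384,244)}[n]
    m=(abs(h-30)<5)&(np.hypot(u-nk[0],v-nk[1])<45)
    c,a,m=blob(m,nk);r=cv2.minAreaRect(C[m][:,:2].astype(np.float32));print(' stand',a,r)
    m=(h>55)&loc;r=cv2.minAreaRect(C[m][:,:2].astype(np.float32));print(' housing',m.sum(),r)
    m=(h>70)&loc;print(' disc',m.sum(),C[m].mean(0),cv2.minEnclosingCircle(C[m][:,:2].astype(np.float32)))
    m=(h>80)&loc;print(' boss',m.sum(),C[m].mean(0),cv2.minAreaRect(C[m][:,:2].astype(np.float32)))
E
```

```text
s dot [389.82608696 294.26086957] 23 [ 493.3 -265.6   86. ] depth [ 492.3 -265.4   86.4]
 head depth 219 [ 487.2 -272.1   85.4] [  13.4 -739.    70. ] [ 506.3 -252.9  835.8]
 stand 1330 ((497.25567626953125, -225.39486694335938), (153.8323211669922, 62.940128326416016), 82.05009460449219)
 housing 1938 ((280.0921630859375, -218.1883544921875), (1155.57666015625, 184.6324920654297), 53.80849075317383)
 disc 649 [534.04138039 123.03356733 116.33686459] ((305.5699462890625, -266.3346252441406), 555.66796875)
 boss 156 [447.97875689 -18.93440403 242.55717254] ((277.3243408203125, -256.6853942871094), (1096.8585205078125, 77.4805908203125), 57.27372360229492)
t dot [403. 244.] 21 [ 492.7 -269.    86. ] depth [ 492.5 -268.6   87.6]
 head depth 96 [ 485.9 -255.5  149.7] [ 366.7 -282.6   70.9] [ 505.9  -34.8 1320.2]
 stand 807 ((498.3214111328125, -227.93202209472656), (150.09461975097656, 60.67400360107422), 81.52788543701172)
 housing 2491 ((486.1188049316406, 125.73997497558594), (365.8903503417969, 162.0262908935547), 29.4637451171875)
 disc 749 [558.82530163 163.89627278 128.05766291] ((482.5005187988281, 83.59530639648438), 165.6104736328125)
 boss 214 [539.27160938 143.67092911 256.65760327] ((470.74041748046875, 95.63595581054688), (325.2181701660156, 74.69842529296875), 38.47845458984375)
```

```bash
cat > d.py <<'E'
from m import *
def run(n,d,C):
    v,u=np.mgrid[:480,:640];h=C[...,2]
    near={'s':(296,175),'t':(237,215)}[n]
    out={}
    for nm,lo,hi,rad in(('housing',52,67,50),('disc',70,80,40),('boss',81,92,25),('disc+',70,92,40)):
        m=(h>lo)&(h<hi)&(np.hypot(u-near[0],v-near[1])<rad)
        k,l,st,c=cv2.connectedComponentsWithStats(m.astype(np.uint8),connectivity=8)
        i=1+st[1:,4].argmax();m=l==i;P=C[m];out[nm]=P
        print(n,nm,len(P),P.mean(0).round(1),'rect',cv2.minAreaRect(P[:,:2].astype(np.float32)),'circ',cv2.minEnclosingCircle(P[:,:2].astype(np.float32)))
    # rectified ortho picture at z=78
    X0,Y0=560,100
    return out
def rectify(d,c,z,half=70,px=4,name='r.png',th=0.):
    # pixel (i,j): x = c0+half - row/px ; y=c1+half-col/px
    N=2*half*px;r,cc=np.mgrid[:N,:N];x=c[0]+half-r/px;y=c[1]+half-cc/px
    f,cx,cy=K(d);P=np.stack([x,y,np.full(x.shape,z),np.ones(x.shape)],-1)@d['camera_from_world'].T
    im=cv2.remap(d['img'],(cx+f*P[...,0]/P[...,2]).astype(np.float32),(cy+f*P[...,1]/P[...,2]).astype(np.float32),cv2.INTER_CUBIC)
    save(name,im);return im
E
python3 - <<'E'
from d import *
s=load('scene');t=load('top')
os_=run('s',s,cloud(s));ot=run('t',t,cloud(t))
E
```

```text
s housing 1388 [552.6 155.9  59. ] rect ((552.2548828125, 171.315185546875), (181.05670166015625, 128.75274658203125), 8.798182487487793) circ ((559.8565673828125, 173.14334106445312), 98.86471557617188)
s disc 479 [561.1 167.5  76.4] rect ((568.0054321289062, 175.06820678710938), (85.89569091796875, 82.28363800048828), 41.14289855957031) circ ((558.559814453125, 176.98065185546875), 49.03901672363281)
s boss 92 [569.2 174.8  84.2] rect ((575.0276489257812, 178.62818908691406), (49.983219146728516, 31.984243392944336), 21.05811882019043) circ ((575.731201171875, 175.90176391601562), 25.325851440429688)
s disc+ 616 [561.9 169.2  77.8] rect ((567.1527709960938, 176.0238037109375), (86.08731079101562, 84.59371948242188), 44.06119155883789) circ ((558.318115234375, 177.0984649658203), 49.259735107421875)
t housing 1818 [562.7 169.2  59.9] rect ((554.3858032226562, 170.01324462890625), (179.55784606933594, 124.13520050048828), 8.931960105895996) circ ((562.3984375, 170.77456665039062), 97.81423950195312)
t disc 515 [566.6 171.9  76.7] rect ((568.28857421875, 172.94654846191406), (83.23664093017578, 79.7193832397461), 39.23284149169922) circ ((560.60791015625, 172.79788208007812), 48.49674987792969)
t boss 89 [569.1 172.6  85.1] rect ((569.9818725585938, 173.69570922851562), (32.58909225463867, 30.912006378173828), 10.604283332824707) circ ((568.4569091796875, 174.1992950439453), 20.908870697021484)
t disc+ 719 [566.8 172.2  78.3] rect ((568.28857421875, 172.94654846191406), (83.23664093017578, 79.7193832397461), 39.23284149169922) circ ((560.60791015625, 172.79788208007812), 48.49674987792969)
```

```bash
python3 - <<'E'
from d import *
s=load('scene');t=load('top');c=(568,173)
A=[rectify(t,c,84,half=50,px=4,name='a.png'),rectify(s,c,84,half=50,px=4,name='b.png')]
B=[rectify(t,c,60,half=90,px=4,name='a.png'),rectify(s,c,60,half=90,px=4,name='b.png')]
def grid(im,half,px,step=10):
    im=im.copy();N=im.shape[0];cv2.line(im,(N//2,0),(N//2,N),(255,0,0),1);cv2.line(im,(0,N//2),(N,N//2),(255,0,0),1);return im
save('r84.png',np.hstack([grid(a,50,4) for a in A]));save('r60.png',cv2.resize(np.hstack([grid(a,90,4) for a in B]),(800,400)))
E
```

```text
(no output)
```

View pics/r84.png

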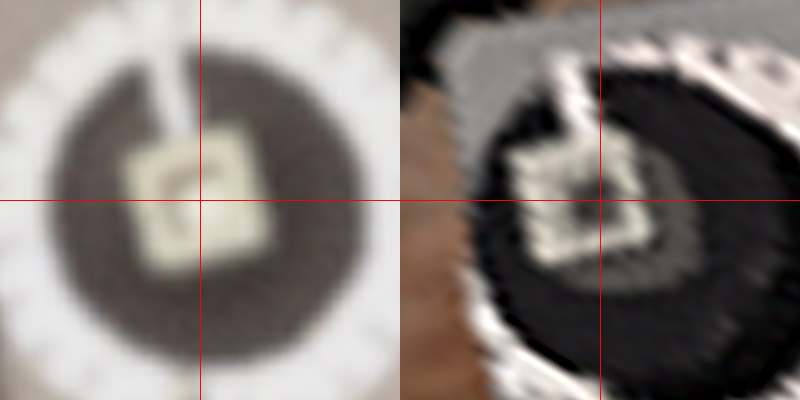

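View pics/r60.png

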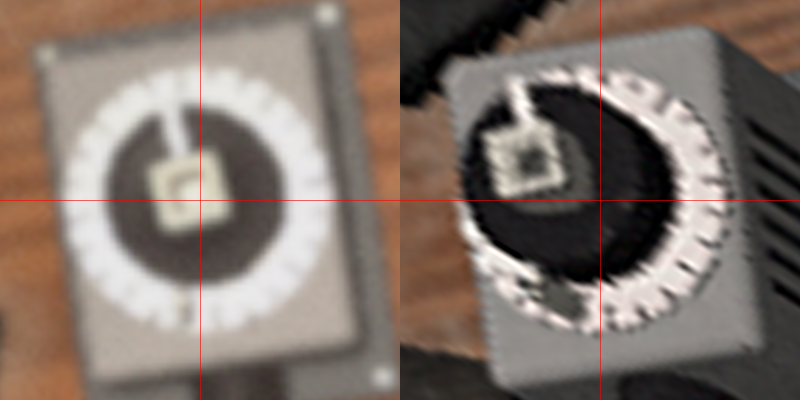

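```bash
python3 - <<'E'
from d import *
from scipy.spatial.transform import Rotation as Rt
o=ctrl.get_obs();print(Rt.from_rotvec(o['orientation']).as_matrix().round(3))
s=load('scene');t=load('top')
A=[rectify(t,(568.2,173.5),78,half=50,px=4,name='a.png'),rectify(s,(568,177),78,half=50,px=4,name='b.png')]
save('r78.png',np.hstack(A))
A=[rectify(t,(492.5,-268.5),86,half=25,px=8,name='a.png'),rectify(s,(493,-265.5),86,half=25,px=8,name='b.png')]
save('k86.png',np.hstack(A))
E
```

```text
[[ 0.439 -0.001 -0.898]
 [ 0.898 -0.001  0.439]
 [-0.001 -1.    -0.   ]]
```

View pics/r78.png

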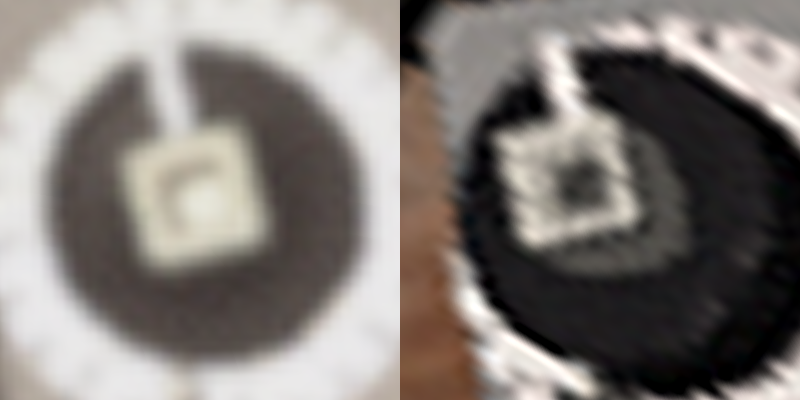

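View pics/k86.png

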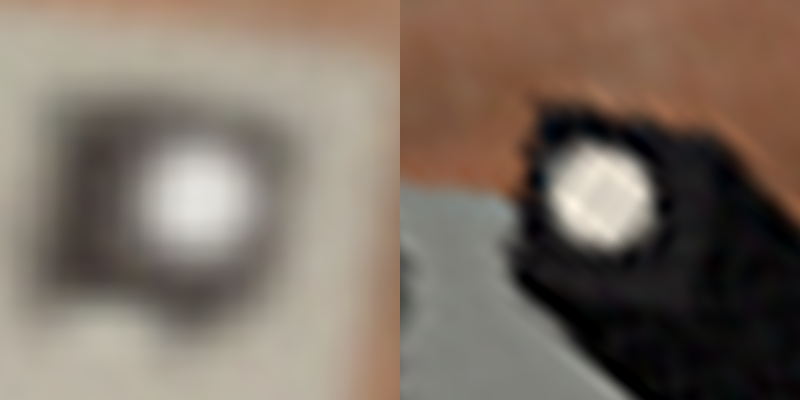

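The jaws point at yaw 1.117 now. The slim key's head is aligned with the stand at yaw about -0.14. The boss centre is at about (568,174..177) with the pointer at world yaw about 0.265. Moving towards the key.

>>> jog_arm --steps '[{"dp": [0.12,-0.45,0],"turn": [0,0,-0.018],"claw": 0.6},{"dp": [0.25,-0.95,0],"turn": [0,0,-0.036],"claw": 0.6},{"dp": [0.25,-0.95,0],"turn": [0,0,-0.036],"claw": 0.6}]'

```text
t: 0.35
ee_pos: [294.1, 479.0, 220.6]
orientation: [-1.432, -0.774, 0.783]
ft_force: [-0.3, -0.7, -0.1]
width: 71.3
```

>>> jog_arm --steps '[{"dp": [0.12,-0.5,0],"turn": [0,0,-0.018],"claw": 0.6},{"dp": [0.25,-1.0,0],"turn": [0,0,-0.036],"claw": 0.6},{"dp": [0.25,-1.0,0],"turn": [0,0,-0.036],"claw": 0.6}]'

```text
t: 0.6
ee_pos: [313.8, 393.7, 219.7]
orientation: [-1.466, -0.681, 0.696]
ft_force: [0.0, -0.3, 0.1]
width: 53.5
```

>>> jog_arm --steps '[{"dp": [0.14,-0.5,0],"turn": [0,0,-0.02],"claw": 0.6},{"dp": [0.28,-1.0,0],"turn": [0,0,-0.041],"claw": 0.6},{"dp": [0.28,-1.0,0],"turn": [0,0,-0.041],"claw": 0.6}]'

```text
t: 0.85
ee_pos: [336.0, 309.2, 219.2]
orientation: [-1.499, -0.575, 0.595]
ft_force: [-1.6, 0.7, -0.6]
width: 52.3
```

>>> jog_arm --steps '[{"dp": [0.14,-0.5,0],"turn": [0,0,-0.02],"claw": 0.6},{"dp": [0.28,-1.0,0],"turn": [0,0,-0.041],"claw": 0.6},{"dp": [0.28,-1.0,0],"turn": [0,0,-0.041],"claw": 0.6}]'

```text
t: 1.1
ee_pos: [358.9, 225.3, 219.0]
orientation: [-1.526, -0.47, 0.492]
ft_force: [0.4, 0.3, 0.0]
width: 52.8
```

>>> jog_arm --steps '[{"dp": [0.14,-0.5,0],"turn": [0,0,-0.02],"claw": 0.6},{"dp": [0.28,-1.0,0],"turn": [0,0,-0.041],"claw": 0.6},{"dp": [0.28,-1.0,0],"turn": [0,0,-0.041],"claw": 0.6}]'

```text
t: 1.35
ee_pos: [382.4, 141.6, 219.0]
orientation: [-1.547, -0.364, 0.387]
ft_force: [-1.1, 0.3, -0.3]
width: 52.5
```

>>> jog_arm --steps '[{"dp": [0.14,-0.5,0],"turn": [0,0,-0.02],"claw": 0.6},{"dp": [0.28,-1.0,0],"turn": [0,0,-0.041],"claw": 0.6},{"dp": [0.28,-1.0,0],"turn": [0,0,-0.041],"claw": 0.6}]'

```text
t: 1.6
ee_pos: [406.6, 58.0, 219.3]
orientation: [-1.563, -0.259, 0.281]
ft_force: [0.6, 0.1, -0.5]
width: 52.9
```

>>> jog_arm --steps '[{"dp": [0.14,-0.5,0],"turn": [0,0,-0.02],"claw": 0.6},{"dp": [0.28,-1.0,0],"turn": [0,0,-0.041],"claw": 0.6},{"dp": [0.28,-1.0,0],"turn": [0,0,-0.041],"claw": 0.6}]'

```text
t: 1.85
ee_pos: [431.4, -25.5, 219.7]
orientation: [-1.574, -0.155, 0.175]
ft_force: [0.6, 0.4, 0.0]
width: 52.7
```

>>> jog_arm --steps '[{"dp": [0.14,-0.5,0],"turn": [0,0,-0.02],"claw": 0.6},{"dp": [0.28,-1.0,0],"turn": [0,0,-0.041],"claw": 0.6},{"dp": [0.28,-1.0,0],"turn": [0,0,-0.041],"claw": 0.6}]'

```text
t: 2.1
ee_pos: [456.6, -109.1, 220.2]
orientation: [-1.581, -0.052, 0.068]
ft_force: [1.3, -0.4, 0.3]
width: 52.5
```

>>> jog_arm --steps '[{"dp": [0.12,-0.5,0],"turn": [0,0,-0.017],"claw": 0.6},{"dp": [0.23,-0.95,0],"turn": [0,0,-0.034],"claw": 0.6},{"dp": [0.23,-0.95,0],"turn": [0,0,-0.034],"claw": 0.6}]'

```text
t: 2.35
ee_pos: [477.9, -188.9, 220.6]
orientation: [-1.583, 0.032, -0.02]
ft_force: [0.2, 0.1, 0.5]
width: 52.6
```

>>> jog_arm --steps '[{"dp": [0.11,-0.5,-0.2],"turn": [0,0,-0.017],"claw": 0.6},{"dp": [0.22,-0.95,-0.6],"turn": [0,0,-0.034],"claw": 0.6},{"dp": [0.22,-0.95,-0.8],"turn": [0,0,-0.034],"claw": 0.6},{"dp": [0.22,-0.95,-0.8],"turn": [0,0,-0.034],"claw": 0.6},{"dp": [0.22,-0.95,-0.8],"turn": [0,0,-0.034],"claw": 0.6}]'

```text
t: 2.77
ee_pos: [494.9, -263.2, 155.2]
orientation: [-1.577, 0.119, -0.1]
ft_force: [-0.5, 0.6, 0.4]
width: 52.7
```

```bash
cat >> m.py <<'E'
from scipy.spatial.transform import Rotation as Rt
def st():
    o=ctrl.get_obs();R=Rt.from_rotvec(o['orientation']).as_matrix()
    print('t',round(float(o['t']),2),'pos',o['ee_pos'].round(1),'yaw',round(float(np.arctan2(R[1,0],R[0,0])),3),'down',R[:,1].round(3),'F',o['ft_force'].round(1),'w',round(float(o['width']),1),'q',o['qpos'].round(2));return o
E
python3 - <<'E'
from m import *
st();s=get('scene');t=get('top')
a=cv2.resize(s['img'][200:350,300:500],(800,600),interpolation=cv2.INTER_CUBIC);save('g1.png',a)
save('g1t.png',t['img'][180:300,320:480],4)
E
```

```text
t 2.77 pos [ 494.9 -263.2  155.2] yaw -0.139 down [-0.013 -0.009 -1.   ] F [-0.5  0.6  0.4] w 52.7 q [-0.5   0.42  1.82 -0.02  0.91 -0.35]
```

View pics/g1.png

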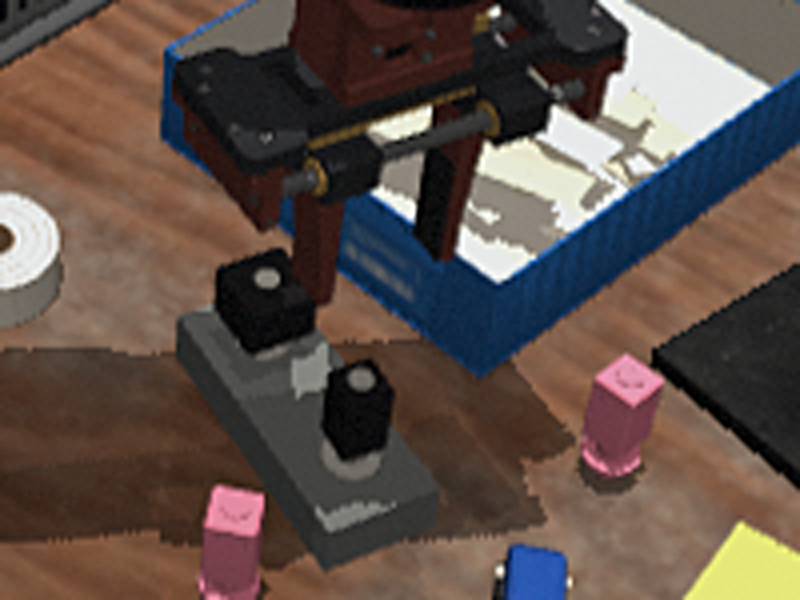

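View pics/g1t.png

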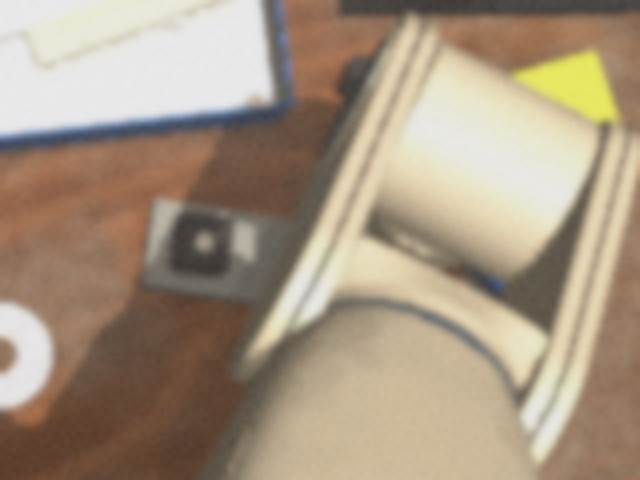

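```bash
python3 - <<'E'
from m import *
s=load('scene');C=cloud(s)
p=np.array([494.9,-263.2,155.2]);j=np.array([np.cos(.139),-np.sin(.139),0]);l=np.array([-j[1],j[0],0])
im=s['img'][200:350,300:500].copy();im=cv2.resize(im,(800,600),interpolation=cv2.INTER_CUBIC)
for sg in(-1,1):
  for a in(26.3,):
    for b in(-10,10):
      for h in(0,30):
        u,v=proj(s,p+j*sg*a+l*b+[0,0,h]);cv2.circle(im,(int((u-300)*4+2),int((v-200)*4+2)),3,(0,255,0),-1)
save('g2.png',im)
P=C[200:350,300:500];m=(P[...,2]>56)&(P[...,2]<90)
d=P[m];q=d[(abs(d[:,0]-493)<25)&(abs(d[:,1]+267)<25)];print('key head',q.min(0),q.max(0))
q=C[150:330,310:520].reshape(-1,3);q=q[(q[:,0]>540)&(q[:,0]<600)&(abs(q[:,1]+230)<60)&(q[:,2]<130)];print('tray',np.percentile(q[:,2],[50,90,99]),)
E
```

```text
key head [ 478.06718655 -281.39893116   56.25080234] [ 504.64396297 -253.59467423   89.09351675]
tray [ 0.93713262 50.70421505 67.10487844]
```

View pics/g2.png

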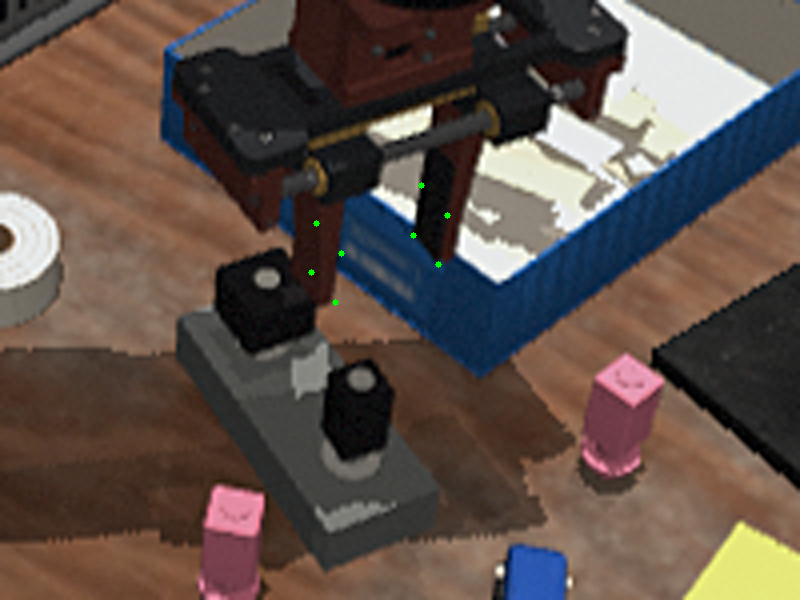

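The projected pad corners match the picture to about 1 px, so I trust the scene camera: key at (493.3,-265.6). Descending.

>>> jog_arm --steps '[{"dp": [-0.02,-0.03,-0.3],"turn": [0.002,-0.003,0],"claw": 0.6},{"dp": [-0.02,-0.03,-0.7],"turn": [0.003,-0.004,0],"claw": 0.6},{"dp": [-0.02,-0.03,-0.7],"turn": [0.003,-0.004,0],"claw": 0.6},{"dp": [-0.02,-0.03,-0.7],"turn": [0.003,-0.004,0],"claw": 0.6},{"dp": [-0.02,-0.03,-0.7],"turn": [0.003,-0.004,0],"claw": 0.6}]'

```text
t: 3.28
ee_pos: [495.5, -265.5, 103.3]
orientation: [-1.57, 0.103, -0.112]
ft_force: [0.5, -0.3, 0.1]
width: 52.6
```

```bash
python3 - <<'E'
from m import *
st();s=get('scene')
a=cv2.resize(s['img'][200:350,300:500],(800,600),interpolation=cv2.INTER_CUBIC);save('g3.png',a)
E
```

```text
t 3.28 pos [ 495.5 -265.5  103.3] yaw -0.137 down [ 0.005 -0.002 -1.   ] F [ 0.5 -0.3  0.1] w 52.6 q [-0.51  0.5   1.85  0.    0.79 -0.38]
```

View pics/g3.png

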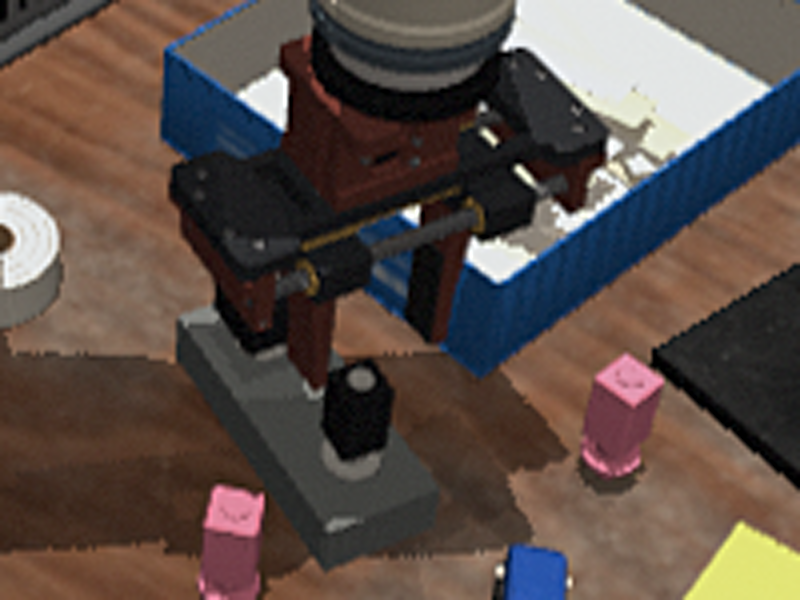

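>>> jog_arm --steps '[{"dp": [-0.03,0,-0.3],"turn": [0,0.0015,0],"claw": 0.6},{"dp": [-0.03,0,-0.69],"turn": [0,0.0015,0],"claw": 0.6},{"dp": [-0.03,0,-0.69],"turn": [0,0.0015,0],"claw": 0.6},{"dp": [-0.03,0,-0.69],"turn": [0,0.0015,0],"claw": 0.6},{"dp": [-0.03,0,-0.69],"turn": [0,0.0015,0],"claw": 0.6},{"dp": [-0.03,0,-0.69],"turn": [0,0.0015,0],"claw": 0.6}]'

```text
t: 3.83
ee_pos: [494.6, -266.5, 50.4]
orientation: [-1.572, 0.104, -0.111]
ft_force: [-1.2, 0.8, -0.3]
width: 53.0
```

```bash
python3 - <<'E'
from m import *
st();s=get('scene')
a=cv2.resize(s['img'][200:350,300:500],(800,600),interpolation=cv2.INTER_CUBIC);save('g4.png',a)
E
```

```text
t 3.83 pos [ 494.6 -266.5   50.4] yaw -0.137 down [ 0.004 -0.004 -1.   ] F [-1.2  0.8 -0.3] w 53.0 q [-0.51  0.58  1.87 -0.    0.69 -0.38]
```

View pics/g4.png

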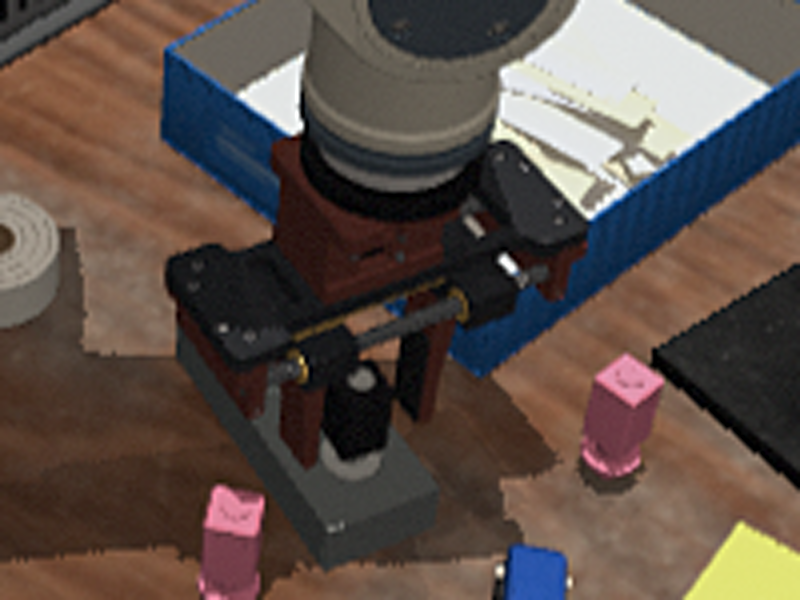

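Fingers straddle the slim head. Closing.

>>> jog_arm --steps '[{"dp": [-0.015,0.01,-0.02],"turn": [0,0.001,0],"claw": 0.3},{"dp": [-0.015,0.01,-0.02],"turn": [0,0.001,0],"claw": 0.1},{"dp": [-0.015,0.01,-0.02],"turn": [0,0.001,0],"claw": 0.0},{"dp": [-0.015,0.01,-0.02],"turn": [0,0.001,0],"claw": 0.0},{"dp": [-0.015,0.01,-0.02],"turn": [0,0.001,0],"claw": 0.0},{"dp": [-0.015,0.01,-0.02],"turn": [0,0.001,0],"claw": 0.0},{"dp": [-0.015,0.01,-0.02],"turn": [0,0.001,0],"claw": 0.0}]'

```text
t: 4.47
ee_pos: [493.4, -265.7, 48.8]
orientation: [-1.572, 0.107, -0.109]
ft_force: [-0.6, 0.4, 3.1]
width: 24.4
```

```bash
python3 - <<'E'
from m import *
st()
E
```

```text
t 4.47 pos [ 493.4 -265.7   48.8] yaw -0.137 down [ 0.001 -0.004 -1.   ] F [-0.6  0.4  3.1] w 24.4 q [-0.51  0.58  1.87 -0.01  0.69 -0.37]
```

Gripped (24.4 mm). Lifting and carrying over.

>>> jog_arm --steps '[{"dp": [0,0,0.3],"turn": [0,0,0],"claw": 0},{"dp": [0,0,0.7],"turn": [0,0,0],"claw": 0},{"dp": [0,0,1.0],"turn": [0,0,0],"claw": 0},{"dp": [0,0,1.0],"turn": [0,0,0],"claw": 0}]'

```text
t: 4.8
ee_pos: [495.9, -267.1, 133.0]
orientation: [-1.575, 0.102, -0.114]
ft_force: [1.1, -0.9, -0.7]
width: 24.6
```

>>> jog_arm --steps '[{"dp": [0,0.1,0.3],"turn": [0,0,-0.03],"claw": 0},{"dp": [0.1,0.5,0.5],"turn": [0,0,-0.06],"claw": 0},{"dp": [0.15,0.9,0.5],"turn": [0,0,-0.09],"claw": 0},{"dp": [0.15,0.9,0.5],"turn": [0,0,-0.09],"claw": 0}]'

```text
t: 5.13
ee_pos: [508.1, -191.4, 173.1]
orientation: [-1.552, 0.327, -0.338]
ft_force: [-0.8, -0.1, -0.2]
width: 24.3
```

>>> jog_arm --steps '[{"dp": [0.1,0.5,0],"turn": [0,0,-0.03],"claw": 0},{"dp": [0.16,0.97,0],"turn": [0,0,-0.06],"claw": 0},{"dp": [0.16,0.97,0],"turn": [0,0,-0.09],"claw": 0}]'

```text
t: 5.38
ee_pos: [520.5, -109.0, 171.9]
orientation: [-1.506, 0.551, -0.556]
ft_force: [0.2, -0.4, -0.8]
width: 24.7
```

>>> jog_arm --steps '[{"dp": [0.1,0.5,0],"turn": [0,0,-0.03],"claw": 0},{"dp": [0.16,0.97,0],"turn": [0,0,-0.06],"claw": 0},{"dp": [0.16,0.97,0],"turn": [0,0,-0.09],"claw": 0}]'

```text
t: 5.63
ee_pos: [533.3, -26.4, 170.7]
orientation: [-1.436, 0.771, -0.772]
ft_force: [0.8, 0.1, -0.5]
width: 24.2
```

```bash
python3 - <<'E'
from m import *
st()
E
```

```text
t 5.63 pos [533.3 -26.4 170.7] yaw -0.989 down [-0.003 -0.006 -1.   ] F [ 0.8  0.1 -0.5] w 24.2 q [-0.07  0.36  1.87 -0.01  0.91  0.93]
```

>>> jog_arm --steps '[{"dp": [0.1,0.5,0],"turn": [0,0,-0.03],"claw": 0},{"dp": [0.16,0.97,0],"turn": [0,0,-0.06],"claw": 0},{"dp": [0.16,0.97,0],"turn": [0,0,-0.06],"claw": 0}]'

```text
t: 5.88
ee_pos: [546.5, 56.1, 169.7]
orientation: [-1.375, 0.918, -0.915]
ft_force: [-0.4, 0.2, -0.6]
width: 24.1
```

>>> jog_arm --steps '[{"dp": [0.1,0.5,0],"turn": [0,0,-0.03],"claw": 0},{"dp": [0.16,0.97,0],"turn": [0,0,-0.04],"claw": 0},{"dp": [0.16,0.97,0],"turn": [0,0,-0.04],"claw": 0}]'

```text
t: 6.13
ee_pos: [560.0, 138.5, 168.8]
orientation: [-1.329, 1.011, -1.007]
ft_force: [-0.6, 0.2, -0.9]
width: 24.1
```

>>> jog_arm --steps '[{"dp": [0.05,0.3,0],"turn": [0,0,0],"claw": 0},{"dp": [0.1,0.48,-0.1],"turn": [0,0,0],"claw": 0},{"dp": [0.1,0.48,-0.2],"turn": [0,0,0],"claw": 0},{"dp": [0.1,0.48,-0.2],"turn": [0,0,0],"claw": 0},{"dp": [0.1,0.48,-0.2],"turn": [0,0,0],"claw": 0},{"dp": [0.1,0.48,-0.2],"turn": [0,0,0],"claw": 0},{"dp": [0.1,0.48,-0.2],"turn": [0,0,0],"claw": 0}]'

```text
t: 6.72
ee_pos: [568.0, 175.8, 152.8]
orientation: [-1.329, 1.011, -1.007]
ft_force: [-0.5, 0.1, -0.8]
width: 24.2
```

```bash
python3 - <<'E'
from m import *
st();s=get('scene');t=get('top')
save('h1.png',s['img'][100:220,220:380],5)
save('h1t.png',t['img'][150:280,160:330],4)
E
```

```text
t 6.72 pos [568.  175.8 152.8] yaw -1.302 down [-0.004 -0.002 -1.   ] F [-0.5  0.1 -0.8] w 24.2 q [ 0.28  0.47  1.74 -0.    0.93  1.58]
```

View pics/h1.png

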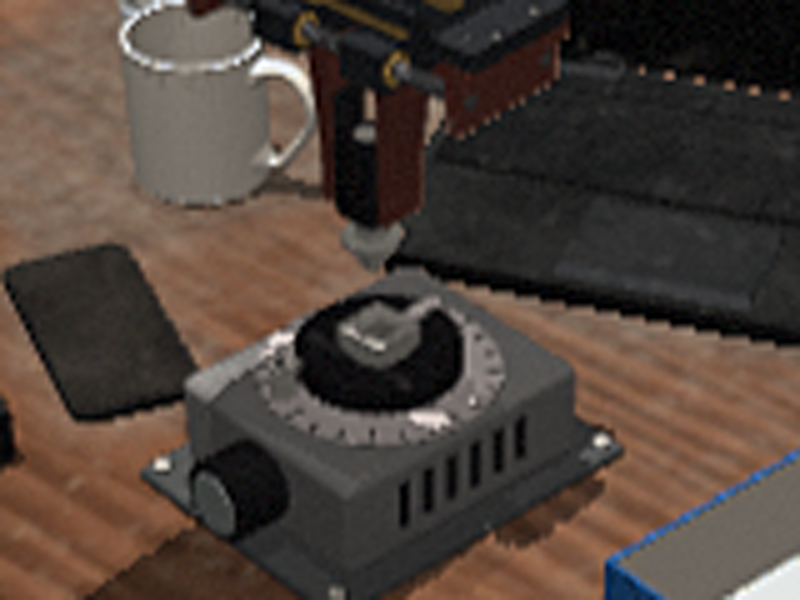

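View pics/h1t.png

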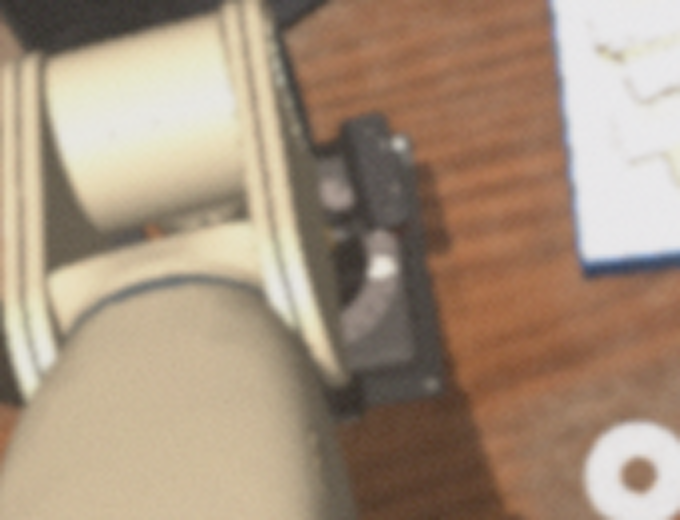

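```bash
python3 - <<'E'
from d import *
s=load('scene')
im=cv2.resize(s['img'][130:190,255:335],(800,600),interpolation=cv2.INTER_CUBIC)
def dot(p,c):
    u,v=proj(s,p);cv2.circle(im,(int((u-255)*10+5),int((v-130)*10+5)),2,c,-1);return round(u,1),round(v,1)
p=np.array([568,175.8,0.])
for x,y in((568,177.3),):
  for a in(0,1,2,3):
    th=.265+np.pi/4+a*np.pi/2
    dot([x+19.8*np.cos(th),y+19.8*np.sin(th),86],(255,0,0));dot([x+9.9*np.cos(th),y+9.9*np.sin(th),86],(255,0,0))
for h,r in((119,3.5),(125,3.5),(134,14.5),(138,14.5)):
  for a in range(24):
    th=a*np.pi/12
    dot(p+[r*np.cos(th),r*np.sin(th),h],(0,255,0))
save('h2.png',im)
E
```

```text
(no output)
```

View pics/h2.png

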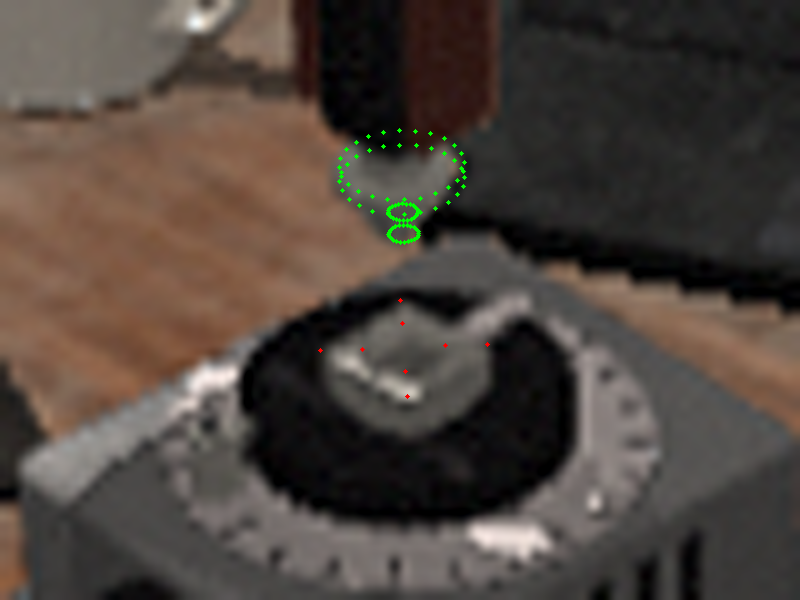

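The bit sits about 1 mm from where TCP predicts, and the boss matches its predicted outline. Lowering in two stages.

>>> jog_arm --steps '[{"dp": [0.01,0.015,-0.2],"turn": [0,0,0],"claw": 0},{"dp": [0.01,0.015,-0.45],"turn": [0,0,0],"claw": 0},{"dp": [0.01,0.015,-0.45],"turn": [0,0,0],"claw": 0},{"dp": [0.01,0.015,-0.45],"turn": [0,0,0],"claw": 0},{"dp": [0.01,0.015,-0.45],"turn": [0,0,0],"claw": 0}]'

```text
t: 7.23
ee_pos: [569.3, 177.2, 117.8]
orientation: [-1.328, 1.011, -1.008]
ft_force: [-0.2, 0.6, 0.7]
width: 24.3
```

```bash
python3 - <<'E'
from m import *
st();s=get('scene')
save('h3.png',s['img'][130:190,255:335],10)
E
```

```text
t 7.23 pos [569.3 177.2 117.8] yaw -1.302 down [-0.003 -0.001 -1.   ] F [-0.2  0.6  0.7] w 24.3 q [ 0.28  0.52  1.76 -0.    0.87  1.58]
```

View pics/h3.png

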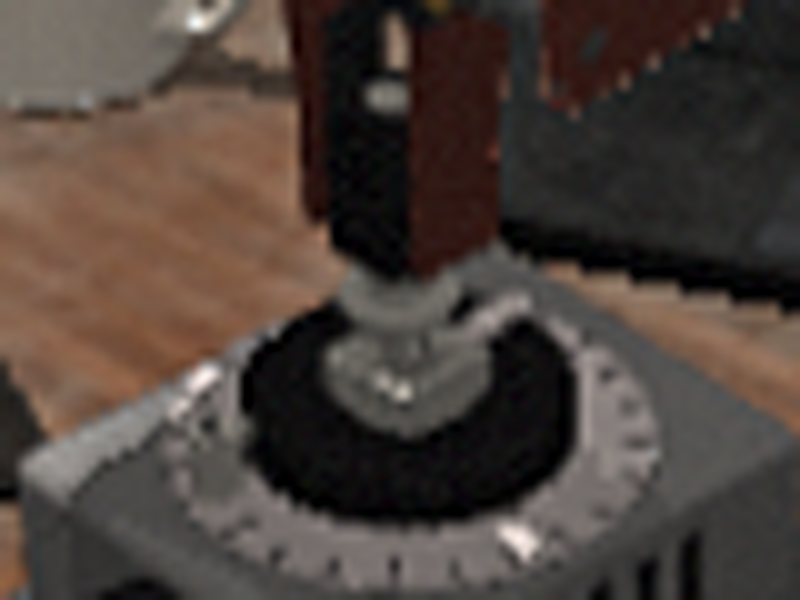

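The bit tip is at the socket mouth and looks centred. Seating it.

>>> jog_arm --steps '[{"dp": [-0.01,0,-0.06],"turn": [0,0,0],"claw": 0},{"dp": [-0.01,0,-0.12],"turn": [0,0,0],"claw": 0},{"dp": [-0.01,0,-0.17],"turn": [0,0,0],"claw": 0},{"dp": [-0.01,0,-0.17],"turn": [0,0,0],"claw": 0},{"dp": [-0.01,0,-0.17],"turn": [0,0,0],"claw": 0}]'

```text
t: 7.7
ee_pos: [570.3, 176.3, 105.3]
orientation: [-1.326, 1.007, -1.01]
ft_force: [4.3, -6.6, -0.8]
width: 23.7
```

```bash
python3 - <<'E'
from m import *
st();s=get('scene')
save('h4.png',s['img'][130:190,255:335],10)
E
```

```text
t 7.7 pos [570.3 176.3 105.3] yaw -1.301 down [ 0.001 -0.002 -1.   ] F [ 4.3 -6.6 -0.8] w 23.7 q [ 0.28  0.54  1.77 -0.    0.84  1.58]
```

View pics/h4.png

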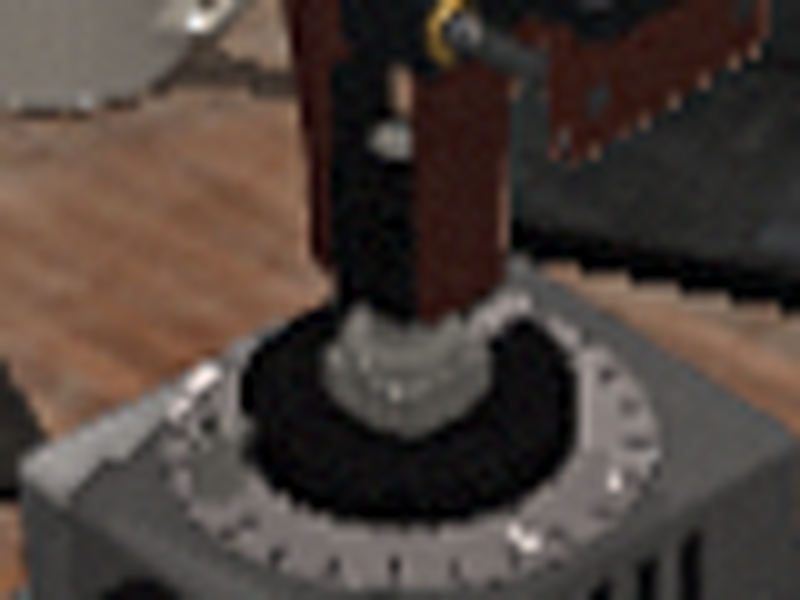

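Nearly seated. I'll relieve the side force and press 2 mm more.

>>> jog_arm --steps '[{"dp": [0.01,-0.015,-0.02],"turn": [0,0,0],"claw": 0},{"dp": [0.01,-0.015,-0.03],"turn": [0,0,0],"claw": 0},{"dp": [0.01,-0.015,-0.03],"turn": [0,0,0],"claw": 0},{"dp": [0.01,-0.015,-0.03],"turn": [0,0,0],"claw": 0},{"dp": [0.01,-0.015,-0.03],"turn": [0,0,0],"claw": 0}]'

```text
t: 8.17
ee_pos: [571.9, 175.0, 103.9]
orientation: [-1.325, 1.005, -1.011]
ft_force: [-0.6, -3.1, 6.0]
width: 23.6
```

```bash
python3 - <<'E'
from m import *
o=st();print(o['moment'])
E
```

```text
t 8.17 pos [571.9 175.  103.9] yaw -1.301 down [ 0.003 -0.002 -1.   ] F [-0.6 -3.1  6. ] w 23.6 q [ 0.28  0.54  1.77 -0.    0.84  1.58]
[-0.66959371  0.00714426 -0.02226937]
```

Fz is +6 N, so the shoulder is on the boss. First bite: about 1.4 rad counter-clockwise.

>>> jog_arm --steps '[{"dp": [-0.005,-0.005,0],"turn": [0,0,0.038],"claw": 0},{"dp": [-0.005,-0.005,0],"turn": [0,0,0.076],"claw": 0},{"dp": [-0.005,-0.005,0],"turn": [0,0,0.114],"claw": 0},{"dp": [-0.005,-0.005,0],"turn": [0,0,0.152],"claw": 0},{"dp": [-0.005,-0.005,0],"turn": [0,0,0.19],"claw": 0},{"dp": [-0.005,-0.005,0],"turn": [0,0,0.228],"claw": 0},{"dp": [-0.005,-0.005,0],"turn": [0,0,0.228],"claw": 0}]'

```text
t: 8.75
ee_pos: [570.1, 176.5, 103.9]
orientation: [-1.52, 0.454, -0.454]
ft_force: [-4.4, 6.5, 3.0]
width: 24.2
```

```bash
python3 - <<'E'
from m import *
o=st();print(o['moment']);s=get('scene');t=get('top')
save('i1.png',s['img'][130:190,255:335],10)
save('i1t.png',t['img'][175:265,200:280],6)
E
```

```text
t 8.75 pos [570.1 176.5 103.9] yaw -0.579 down [ 0.001  0.003 -1.   ] F [-4.4  6.5  3. ] w 24.2 q [0.28 0.54 1.77 0.   0.83 0.86]
[ 1.38469756  1.0329653  -0.124172  ]
```

View pics/i1.png

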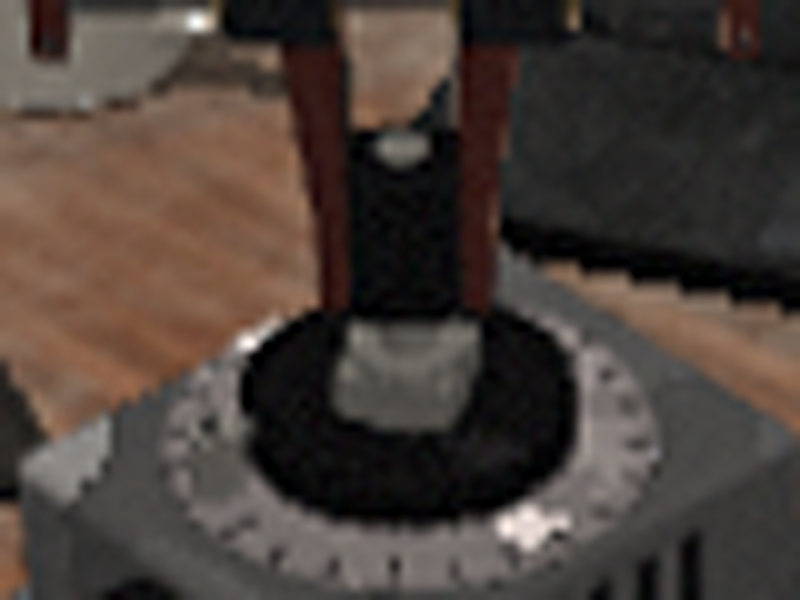

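The dial follows: Mz is about -0.12 N m and the boss has rotated. Continuing.

>>> jog_arm --steps '[{"dp": [-0.01,0.01,0],"turn": [0,0,0.038],"claw": 0},{"dp": [-0.01,0.01,0],"turn": [0,0,0.076],"claw": 0},{"dp": [-0.01,0.01,0],"turn": [0,0,0.114],"claw": 0},{"dp": [-0.01,0.01,0],"turn": [0,0,0.152],"claw": 0},{"dp": [-0.01,0.01,0],"turn": [0,0,0.19],"claw": 0},{"dp": [-0.01,0.01,0],"turn": [0,0,0.22],"claw": 0},{"dp": [-0.01,0.01,0],"turn": [0,0,0.22],"claw": 0},{"dp": [-0.01,0.01,0],"turn": [0,0,0.22],"claw": 0}]'

```text
t: 9.52
ee_pos: [568.4, 177.3, 103.9]
orientation: [-1.567, -0.079, 0.083]
ft_force: [-4.3, -1.3, 4.7]
width: 23.9
```

```bash
python3 - <<'E'
from m import *
o=st();print(o['moment']);s=get('scene')
save('i2.png',s['img'][130:190,255:335],10)
E
```

```text
t 9.52 pos [568.4 177.3 103.9] yaw 0.103 down [-0.003  0.002 -1.   ] F [-4.3 -1.3  4.7] w 23.9 q [0.28 0.54 1.77 0.   0.84 0.18]
[-0.21911913  0.93112794 -0.02764485]
```

View pics/i2.png

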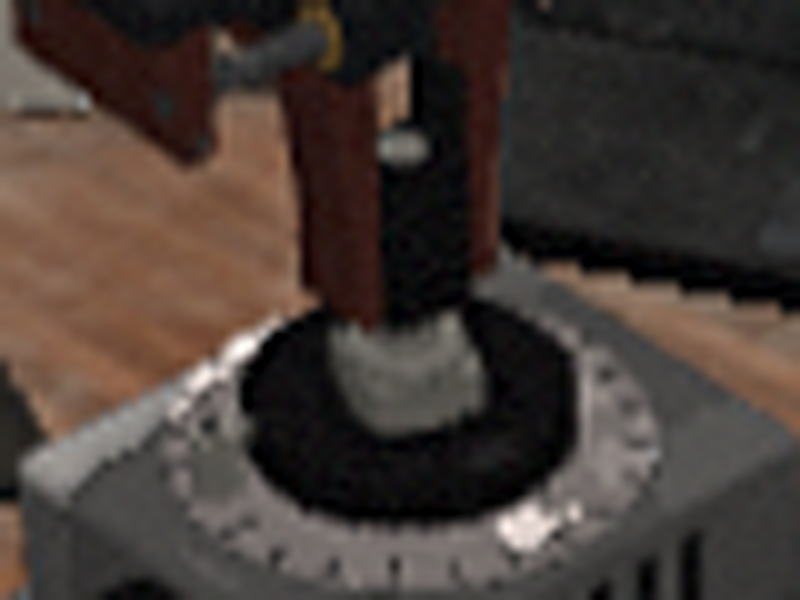

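The key has turned 1.4 rad and is still seated. Letting go, then lifting clear to look.

>>> jog_arm --steps '[{"dp": [0,0,0],"turn": [0,0,0],"claw": 0.3},{"dp": [0,0,0],"turn": [0,0,0],"claw": 0.6},{"dp": [0,0,0],"turn": [0,0,0],"claw": 0.6},{"dp": [0,0,0],"turn": [0,0,0],"claw": 0.6},{"dp": [0,0,0],"turn": [0,0,0],"claw": 0.6},{"dp": [0,0,0],"turn": [0,0,0],"claw": 0.6},{"dp": [0,0,0.3],"turn": [0,0,0],"claw": 0.6},{"dp": [0,0,0.8],"turn": [0,0,0],"claw": 0.6},{"dp": [0,0,0.9],"turn": [0,0,0],"claw": 0.6},{"dp": [0,0,0.9],"turn": [0,0,0],"claw": 0.6}]'

```text
t: 10.4
ee_pos: [570.6, 177.9, 179.1]
orientation: [-1.565, -0.084, 0.077]
ft_force: [0.8, 0.7, -0.4]
width: 52.6
```

```bash
python3 - <<'E'
from m import *
o=st();s=get('scene');t=get('top')
save('j1.png',s['img'][130:190,255:335],10)
save('j1t.png',t['img'][150:280,160:330],4)
E
```

```text
t 10.4 pos [570.6 177.9 179.1] yaw 0.103 down [ 0.004  0.004 -1.   ] F [ 0.8  0.7 -0.4] w 52.6 q [0.28 0.43 1.73 0.   0.97 0.18]
```

View pics/j1.png

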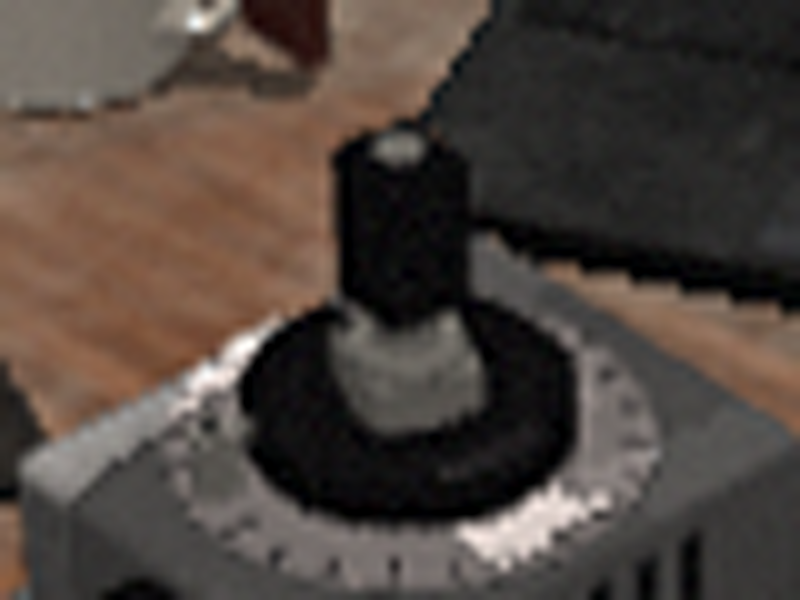

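View pics/j1t.png

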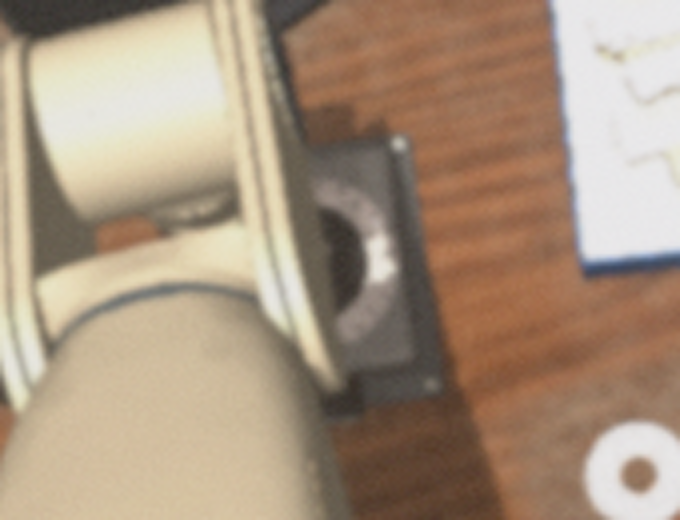

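The key stands alone in the socket. Moving the arm aside for a clear view of the dial from above.

>>> jog_arm --steps '[{"dp": [0,-0.5,0.1],"turn": [0,0,0],"claw": 0.6},{"dp": [0,-1,0.2],"turn": [0,0,0],"claw": 0.6},{"dp": [0,-1,0.2],"turn": [0,0,0],"claw": 0.6}]'

```text
t: 10.75
ee_pos: [567.4, 92.5, 190.7]
orientation: [-1.569, -0.075, 0.082]
ft_force: [0.1, 1.2, 1.3]
width: 52.5
```

>>> jog_arm --steps '[{"dp": [0,-0.5,0],"turn": [0,0,0],"claw": 0.6},{"dp": [0,-1,0],"turn": [0,0,0],"claw": 0.6},{"dp": [0,-1,0],"turn": [0,0,0],"claw": 0.6}]'

```text
t: 11.0
ee_pos: [566.1, 7.6, 188.7]
orientation: [-1.57, -0.07, 0.082]
ft_force: [0.1, -0.2, -0.4]
width: 53.1
```

```bash
python3 - <<'E'
from d import *
o=st();t=get('top');s=get('scene')
save('k1s.png',s['img'][130:190,255:335],10)
save('k1t.png',t['img'][170:270,190:290],6)
A=rectify(t,(568.2,173.5),78,half=65,px=6,name='k1r.png')
E
```

```text
t 11.0 pos [566.1   7.6 188.7] yaw 0.096 down [-0.008 -0.001 -1.   ] F [ 0.1 -0.2 -0.4] w 53.1 q [-0.01  0.38  1.78 -0.    0.98 -0.1 ]
```

View pics/k1t.png

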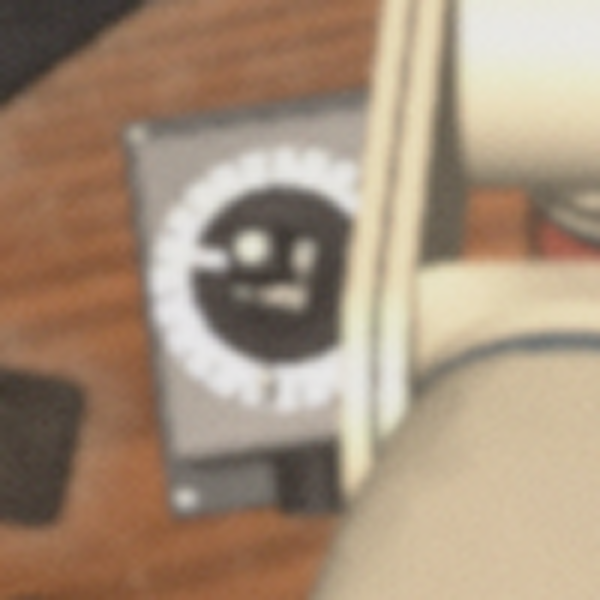

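View pics/k1s.png

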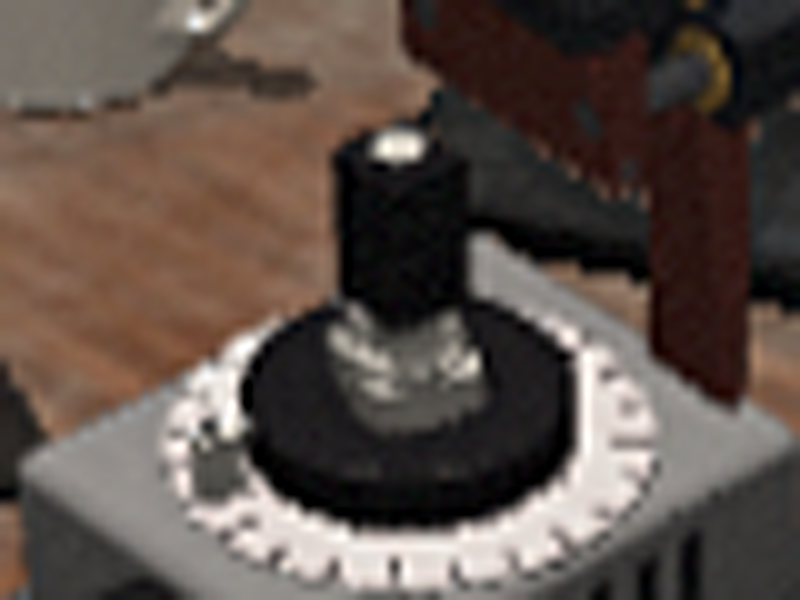

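View pics/k1r.png

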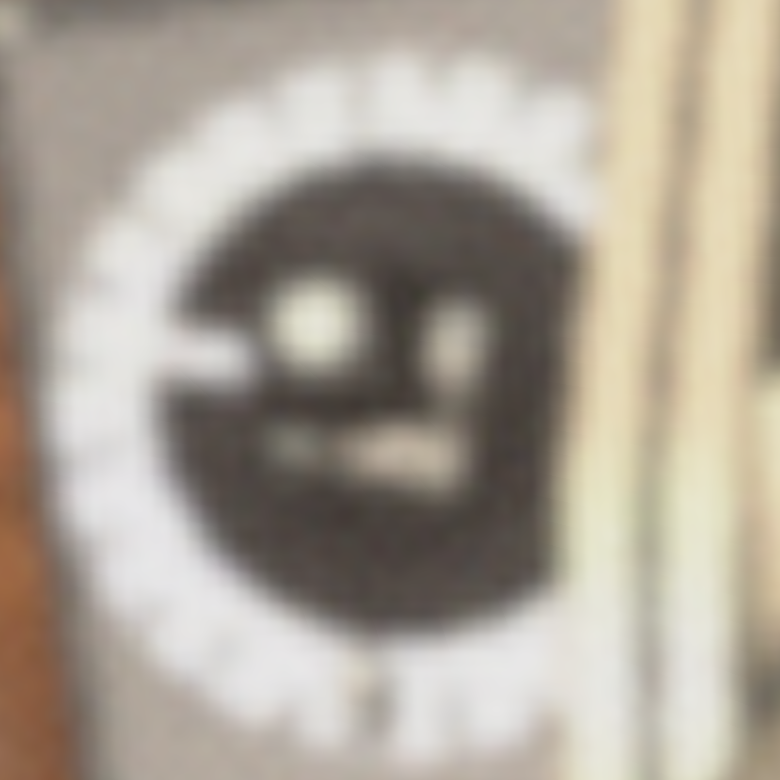

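```bash
python3 - <<'E'
from d import *
s=load('scene');t=load('top')
ims=[]
for ang in (2.9,3.0,3.1):
  row=[]
  for d,c,(u0,v0,w,h) in((s,(568,177.3),(258,145,50,45)),(t,(568.2,173.5),(210,205,50,45))):
    im=cv2.resize(d['img'][v0:v0+h,u0:u0+w],None,fx=8,fy=8,interpolation=cv2.INTER_CUBIC)[:,:400]
    e=np.array([np.cos(ang),np.sin(ang)]);n=np.array([-e[1],e[0]])
    def P(r,l,z):
        p=np.array(c)+e*r+n*l;u,v=proj(d,np.append(p,z));return (int((u-u0+.5)*8),int((v-v0+.5)*8))
    for a,b in(((0,0,76),(40,0,76)),((42,-3.5,79),(54,-3.5,79)),((42,3.5,79),(54,3.5,79)),((54,-3.5,79),(54,-3.5,60)),((54,3.5,79),(54,3.5,60)),((42,-3.5,79),(42,3.5,79)),((54,-3.5,79),(54,3.5,79)),((42,3.5,79),(42,3.5,60))):
        cv2.line(im,P(*a),P(*b),(255,0,0),1)
    row.append(im)
  ims.append(np.hstack(row))
save('n.png',cv2.resize(np.hstack([ims[0][:,:400],ims[1][:,:400]]),(800,360)))
save('n2.png',np.hstack([ims[1][:,400:],ims[2][:,400:]]))
save('n3.png',np.hstack([ims[2][:,:400],cv2.resize(s['img'][145:190,258:308],(400,360),interpolation=cv2.INTER_CUBIC)]))
E
```

```text
(no output)
```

View pics/n.png

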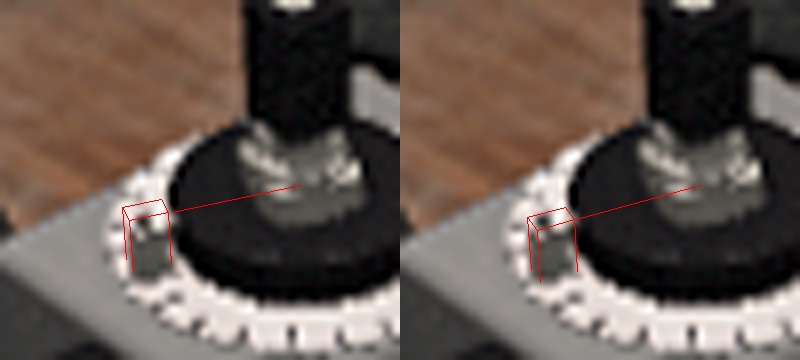

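View pics/n2.png

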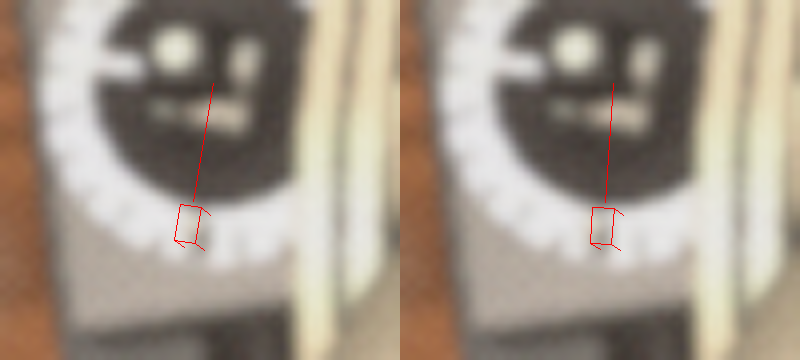

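View pics/n3.png

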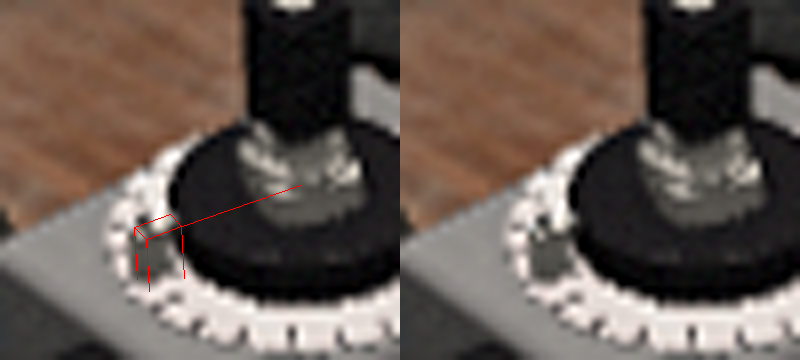

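The pointer now stands at world yaw about 1.39 and the index at about 2.96, so roughly 1.57 rad remain. Returning for the fresh hold.

>>> jog_arm --steps '[{"dp": [0.02,0.5,0],"turn": [0.0,-0.003,0],"claw": 0.6},{"dp": [0.03,1,0],"turn": [0,-0.003,0],"claw": 0.6},{"dp": [0.03,1,0],"turn": [0,-0.003,0],"claw": 0.6}]'

```text
t: 11.35
ee_pos: [568.2, 97.3, 188.0]
orientation: [-1.567, -0.08, 0.078]
ft_force: [-0.5, 0.0, -0.0]
width: 52.9
```

>>> jog_arm --steps '[{"dp": [0.0,0.5,0],"turn": [0,0,0],"claw": 0.6},{"dp": [0.0,1,0],"turn": [0,0,0],"claw": 0.6},{"dp": [0.0,1,0],"turn": [0,0,0],"claw": 0.6},{"dp": [0.0,1,0],"turn": [0,0,0],"claw": 0.6},{"dp": [0.0,1,0],"turn": [0,0,0],"claw": 0.6}]'

```text
t: 11.77
ee_pos: [567.3, 178.1, 187.1]
orientation: [-1.567, -0.08, 0.081]
ft_force: [0.8, -0.0, -0.2]
width: 52.8
```

```bash
python3 - <<'E'
from d import *
o=st()
E
```

```text
t 11.77 pos [567.3 178.1 187.1] yaw 0.103 down [-0.     0.002 -1.   ] F [ 0.8 -0.  -0.2] w 52.8 q [0.28 0.42 1.73 0.   0.99 0.18]
```

>>> jog_arm --steps '[{"dp": [0.024,-0.016,-0.3],"turn": [0,0,0],"claw": 0.6},{"dp": [0.024,-0.016,-0.7],"turn": [0,0,0],"claw": 0.6},{"dp": [0.024,-0.016,-1.0],"turn": [0,0,0],"claw": 0.6},{"dp": [0.024,-0.016,-1.0],"turn": [0,0,0],"claw": 0.6},{"dp": [0.024,-0.016,-1.0],"turn": [0,0,0],"claw": 0.6},{"dp": [0.024,-0.016,-1.0],"turn": [0,0,0],"claw": 0.6}]'

```text
t: 12.27
ee_pos: [570.0, 176.3, 108.1]
orientation: [-1.567, -0.08, 0.079]
ft_force: [-0.1, -0.1, -0.5]
width: 52.4
```

```bash
python3 - <<'E'
from d import *
o=st();s=get('scene');save('l1.png',s['img'][130:190,255:335],10)
E
```

```text
t 12.27 pos [570.  176.3 108.1] yaw 0.102 down [ 0.001  0.002 -1.   ] F [-0.1 -0.1 -0.5] w 52.4 q [0.28 0.53 1.77 0.   0.84 0.18]
```

View pics/l1.png

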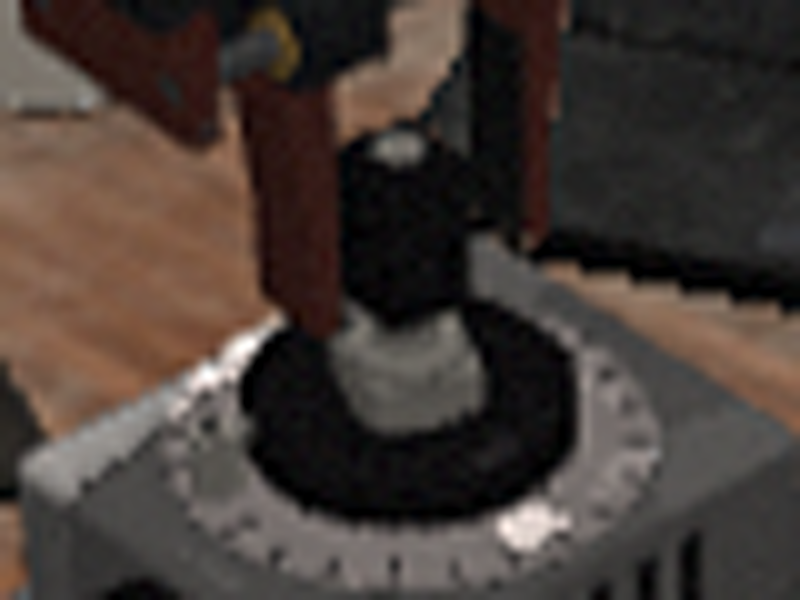

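>>> jog_arm --steps '[{"dp": [-0.006,0.004,-0.03],"turn": [0,0,0],"claw": 0.3},{"dp": [-0.006,0.004,-0.03],"turn": [0,0,0],"claw": 0.1},{"dp": [-0.006,0.004,-0.03],"turn": [0,0,0],"claw": 0},{"dp": [-0.006,0.004,-0.03],"turn": [0,0,0],"claw": 0},{"dp": [-0.006,0.004,-0.03],"turn": [0,0,0],"claw": 0},{"dp": [-0.006,0.004,-0.03],"turn": [0,0,0],"claw": 0},{"dp": [-0.006,0.004,-0.03],"turn": [0,0,0],"claw": 0}]'

```text
t: 12.9
ee_pos: [568.6, 176.7, 106.4]
orientation: [-1.567, -0.079, 0.08]
ft_force: [-4.6, -0.7, 5.8]
width: 24.2
```

```bash
python3 - <<'E'
from d import *
o=st();print(o['moment'])
E
```

```text
t 12.9 pos [568.6 176.7 106.4] yaw 0.102 down [-0.001  0.002 -1.   ] F [-4.6 -0.7  5.8] w 24.2 q [0.28 0.53 1.77 0.   0.84 0.18]
[-0.21087594  1.05171881 -0.06783353]
```

Fresh hold taken (24.2 mm). Second bite.

>>> jog_arm --steps '[{"dp": [-0.01,0,0],"turn": [0,0,0.038],"claw": 0},{"dp": [-0.01,0,0],"turn": [0,0,0.076],"claw": 0},{"dp": [-0.01,0,0],"turn": [0,0,0.114],"claw": 0},{"dp": [-0.01,0,0],"turn": [0,0,0.152],"claw": 0},{"dp": [-0.01,0,0],"turn": [0,0,0.19],"claw": 0},{"dp": [-0.01,0,0],"turn": [0,0,0.22],"claw": 0},{"dp": [-0.01,0,0],"turn": [0,0,0.22],"claw": 0}]'

```text
t: 13.48
ee_pos: [567.2, 176.2, 106.5]
orientation: [-1.478, -0.62, 0.625]
ft_force: [-3.5, -2.5, 4.5]
width: 23.5
```

```bash
python3 - <<'E'
from d import *
o=st();print(o['moment']);s=get('scene');save('m1.png',s['img'][130:190,255:335],10)
E
```

```text
t 13.48 pos [567.2 176.2 106.5] yaw 0.796 down [-0.003  0.    -1.   ] F [-3.5 -2.5  4.5] w 23.5 q [ 0.28  0.53  1.77  0.    0.84 -0.52]
[-0.6141345   0.53680399 -0.05950728]
```

View pics/m1.png

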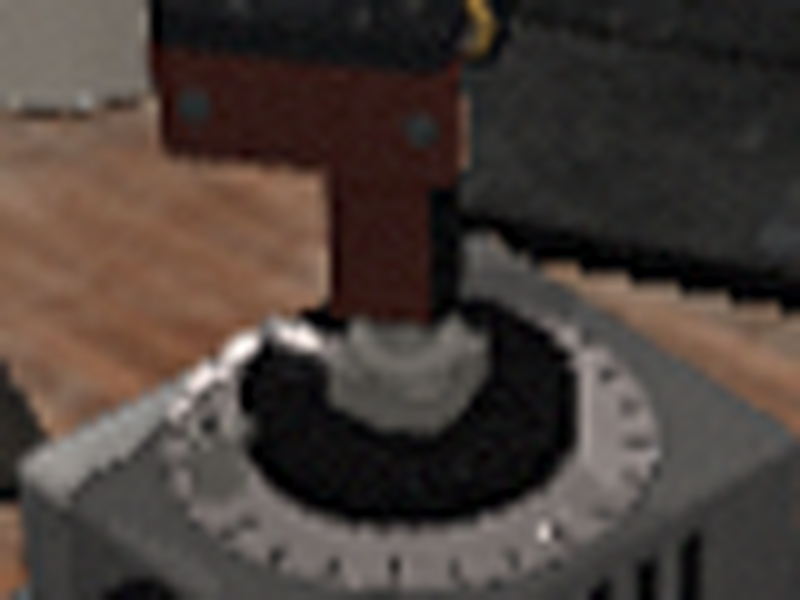

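>>> jog_arm --steps '[{"dp": [-0.005,0,0],"turn": [0,0,0.038],"claw": 0},{"dp": [-0.005,0,0],"turn": [0,0,0.076],"claw": 0},{"dp": [-0.005,0,0],"turn": [0,0,0.114],"claw": 0},{"dp": [-0.005,0,0],"turn": [0,0,0.152],"claw": 0},{"dp": [-0.005,0,0],"turn": [0,0,0.19],"claw": 0},{"dp": [-0.005,0,0],"turn": [0,0,0.21],"claw": 0},{"dp": [-0.005,0,0],"turn": [0,0,0.21],"claw": 0},{"dp": [-0.005,0,0],"turn": [0,0,0.21],"claw": 0}]'

```text
t: 14.2
ee_pos: [566.5, 175.2, 106.5]
orientation: [-1.265, -1.114, 1.122]
ft_force: [-1.6, -5.4, 3.5]
width: 24.1
```

```bash
cat > ov.py <<'E'
from d import *
def ov(name,angs,s=None):
    s=s or get('scene');im=s['img'][145:190,260:320];a=cv2.resize(im,None,fx=12,fy=12,interpolation=cv2.INTER_CUBIC);b=a.copy()
    for ang,col in zip(angs,((255,0,0),(0,255,0),(0,0,255))):
        P=lambda r:tuple(int(q) for q in (np.array(proj(s,[568+r*np.cos(ang),177.3+r*np.sin(ang),78]))-[260,145]+.5)*12)
        cv2.line(b,P(20),P(42),col,1)
    save(name,np.vstack([a[:,:],b])[:, :480] if 0 else cv2.resize(np.hstack([a[:,:400],b[:,:400]]),(800,540)))
E
python3 - <<'E'
from ov import *
o=st();print(o['moment']);ov('m2.png',(2.7,2.8,2.96))
E
```

```text
t 14.2 pos [566.5 175.2 106.5] yaw 1.448 down [-0.003 -0.003 -1.   ] F [-1.6 -5.4  3.5] w 24.1 q [ 0.28  0.53  1.77 -0.    0.84 -1.16]
[-1.16983569  0.43056466 -0.11927786]
```

View pics/m2.png

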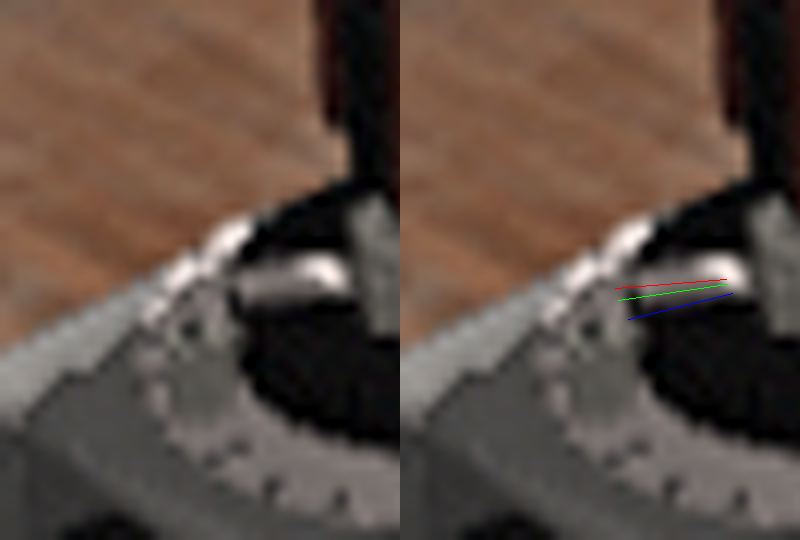

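Pointer at about 2.73; about 0.22 to go.

>>> jog_arm --steps '[{"dp": [0,-0.01,0],"turn": [0,0,0.03],"claw": 0},{"dp": [0,-0.01,0],"turn": [0,0,0.055],"claw": 0},{"dp": [0,-0.01,0],"turn": [0,0,0.065],"claw": 0},{"dp": [0,-0.01,0],"turn": [0,0,0.065],"claw": 0},{"dp": [0,-0.01,0],"turn": [0,0,0.065],"claw": 0},{"dp": [0,-0.01,0],"turn": [0,0,0.065],"claw": 0}]'

```text
t: 14.75
ee_pos: [566.5, 174.6, 106.5]
orientation: [-1.172, -1.263, 1.271]
ft_force: [-1.9, 0.4, 1.4]
width: 24.0
```

```bash
python3 - <<'E'
from ov import *
o=st();print(o['moment']);ov('m3.png',(2.9,2.96,3.02))
E
```

```text
t 14.75 pos [566.5 174.6 106.5] yaw 1.649 down [-0.003 -0.004 -1.   ] F [-1.9  0.4  1.4] w 24.0 q [ 0.28  0.53  1.77 -0.    0.84 -1.37]
[ 0.11744167  0.42253323 -0.06053948]
```

View pics/m3.png

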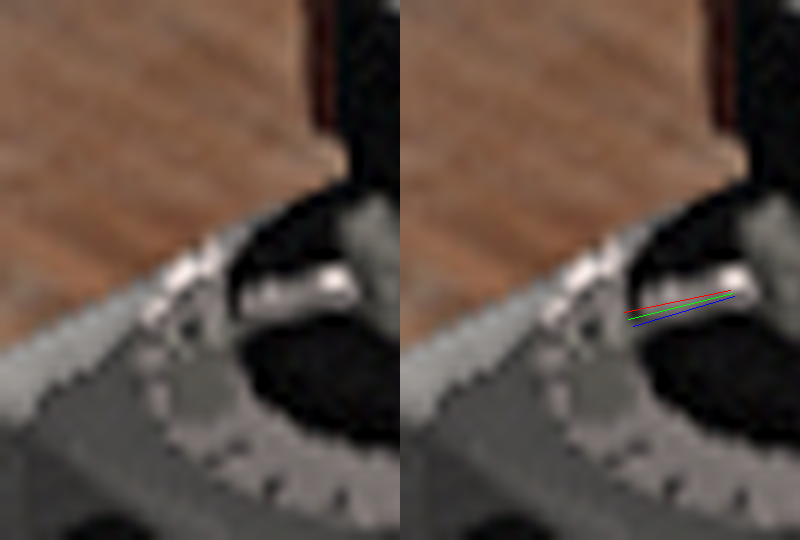

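Pointer close to the mark. Releasing to measure in a clear view.

>>> jog_arm --steps '[{"dp": [0,0,0],"turn": [0,0,0],"claw": 0.3},{"dp": [0,0,0],"turn": [0,0,0],"claw": 0.6},{"dp": [0,0,0],"turn": [0,0,0],"claw": 0.6},{"dp": [0,0,0],"turn": [0,0,0],"claw": 0.6},{"dp": [0,0,0],"turn": [0,0,0],"claw": 0.6},{"dp": [0,0,0.3],"turn": [0,0,0],"claw": 0.6},{"dp": [0,0,0.8],"turn": [0,0,0],"claw": 0.6},{"dp": [0,0,0.9],"turn": [0,0,0],"claw": 0.6},{"dp": [0,0,0.9],"turn": [0,0,0],"claw": 0.6}]'

```text
t: 15.55
ee_pos: [568.7, 175.2, 181.7]
orientation: [-1.175, -1.269, 1.267]
ft_force: [0.1, -0.2, -0.3]
width: 52.3
```

>>> jog_arm --steps '[{"dp": [0,-0.5,0.1],"turn": [0,0,0],"claw": 0.6},{"dp": [0,-1,0.2],"turn": [0,0,0],"claw": 0.6},{"dp": [0,-1,0.2],"turn": [0,0,0],"claw": 0.6}]'

```text
t: 15.8
ee_pos: [568.5, 90.5, 197.7]
orientation: [-1.177, -1.266, 1.267]
ft_force: [1.4, 0.2, -0.7]
width: 52.6
```

>>> jog_arm --steps '[{"dp": [0,-0.5,0],"turn": [0,0,0],"claw": 0.6},{"dp": [0,-1,0],"turn": [0,0,0],"claw": 0.6},{"dp": [0,-1,0],"turn": [0,0,0],"claw": 0.6}]'

```text
t: 16.05
ee_pos: [567.6, 5.6, 196.3]
orientation: [-1.179, -1.261, 1.266]
ft_force: [-0.4, -0.4, -0.2]
width: 52.6
```

```bash
python3 - <<'E'
from ov import *
o=st();t=get('top');ov('o1s.png',(2.9,2.96,3.02))
rectify(t,(568.2,173.5),78,half=65,px=6,name='o1r.png')
E
```

```text
t 16.05 pos [567.6   5.6 196.3] yaw 1.643 down [ 0.001 -0.005 -1.   ] F [-0.4 -0.4 -0.2] w 52.6 q [-0.01  0.37  1.78 -0.01  0.99 -1.65]
```

View pics/o1s.png

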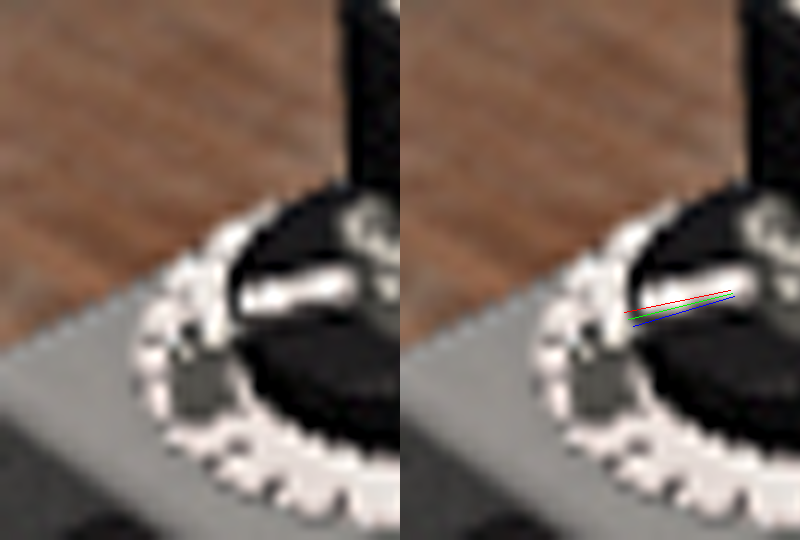

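View pics/o1r.png

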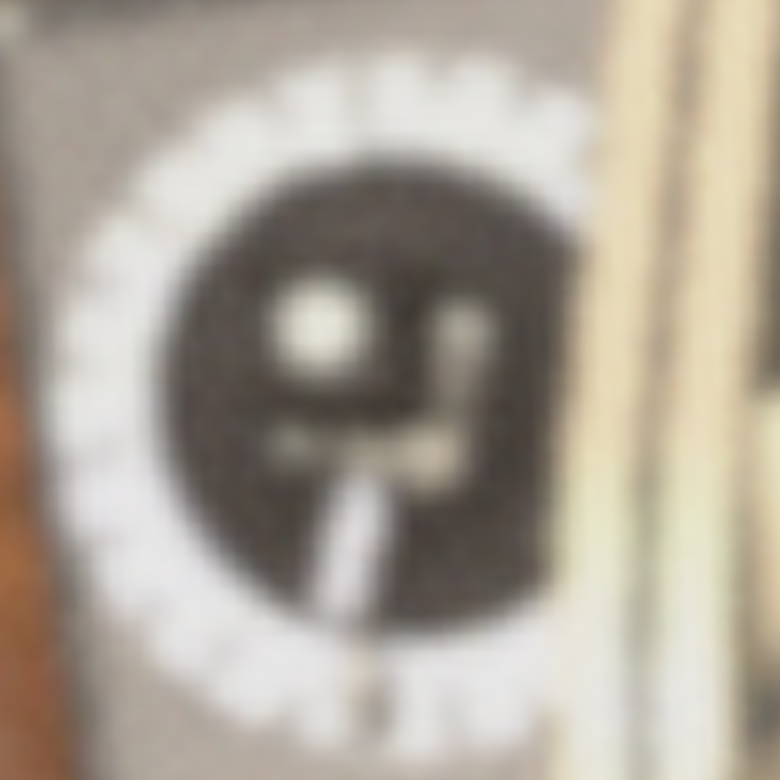

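Top view: pointer about 2.90, index about 3.00. Scene view: pointer about 2.86, index about 2.95. So about 0.1 rad is left. I'll take hold once more and finish.

>>> jog_arm --steps '[{"dp": [0,0.5,0],"turn": [0.0,0,0.001],"claw": 0.6},{"dp": [0,1,0],"turn": [0,0,0.002],"claw": 0.6},{"dp": [0,1,0],"turn": [0,0,0.002],"claw": 0.6}]'

```text
t: 16.4
ee_pos: [567.3, 95.4, 195.5]
orientation: [-1.171, -1.27, 1.271]
ft_force: [-0.5, -0.6, 1.1]
width: 52.5
```

>>> jog_arm --steps '[{"dp": [0.0,0.5,0],"turn": [0,0,0],"claw": 0.6},{"dp": [0.0,1,0],"turn": [0,0,0],"claw": 0.6},{"dp": [0.0,1,0],"turn": [0,0,0],"claw": 0.6},{"dp": [0.0,1,0],"turn": [0,0,0],"claw": 0.6},{"dp": [0.0,1,0],"turn": [0,0,0],"claw": 0.6}]'

```text
t: 16.82
ee_pos: [566.5, 176.2, 194.8]
orientation: [-1.169, -1.27, 1.273]
ft_force: [-0.4, -0.6, -0.3]
width: 52.8
```

```bash
python3 - <<'E'
from d import *
o=st()
E
```

```text
t 16.82 pos [566.5 176.2 194.8] yaw 1.656 down [-0.    -0.002 -1.   ] F [-0.4 -0.6 -0.3] w 52.8 q [ 0.28  0.41  1.72 -0.    1.01 -1.37]
```

>>> jog_arm --steps '[{"dp": [0.0,-0.01,-0.3],"turn": [0,0,-0.002],"claw": 0.6},{"dp": [0.0,-0.01,-0.7],"turn": [0,0,-0.002],"claw": 0.6},{"dp": [0.0,-0.01,-1.0],"turn": [0,0,-0.002],"claw": 0.6},{"dp": [0.0,-0.01,-1.0],"turn": [0,0,-0.002],"claw": 0.6},{"dp": [0.0,-0.01,-1.0],"turn": [0,0,-0.002],"claw": 0.6},{"dp": [0.0,-0.01,-1.0],"turn": [0,0,-0.002],"claw": 0.6}]'

```text
t: 17.32
ee_pos: [567.2, 174.8, 115.8]
orientation: [-1.173, -1.266, 1.267]
ft_force: [0.8, -0.4, 0.3]
width: 52.8
```

>>> jog_arm --steps '[{"dp": [0,0,-0.08],"turn": [0,0,0],"claw": 0.6},{"dp": [0,0,-0.11],"turn": [0,0,0],"claw": 0.4},{"dp": [0,0,-0.11],"turn": [0,0,0],"claw": 0.1},{"dp": [0,0,-0.11],"turn": [0,0,0],"claw": 0},{"dp": [0,0,-0.11],"turn": [0,0,0],"claw": 0},{"dp": [0,0,-0.11],"turn": [0,0,0],"claw": 0},{"dp": [0,0,-0.11],"turn": [0,0,0],"claw": 0},{"dp": [0,0,-0.11],"turn": [0,0,0],"claw": 0}]'

```text
t: 17.98
ee_pos: [567.5, 174.7, 107.4]
orientation: [-1.174, -1.266, 1.267]
ft_force: [-0.2, -1.8, 3.1]
width: 24.1
```

```bash
python3 - <<'E'
from ov import *
o=st();print(o['moment']);ov('p1.png',(2.9,2.96,3.02))
E
```

```text
t 17.98 pos [567.5 174.7 107.4] yaw 1.649 down [ 0.001 -0.002 -1.   ] F [-0.2 -1.8  3.1] w 24.1 q [ 0.28  0.53  1.77 -0.    0.84 -1.37]
[-0.33380589  0.05002545 -0.0062594 ]
```

View pics/p1.png

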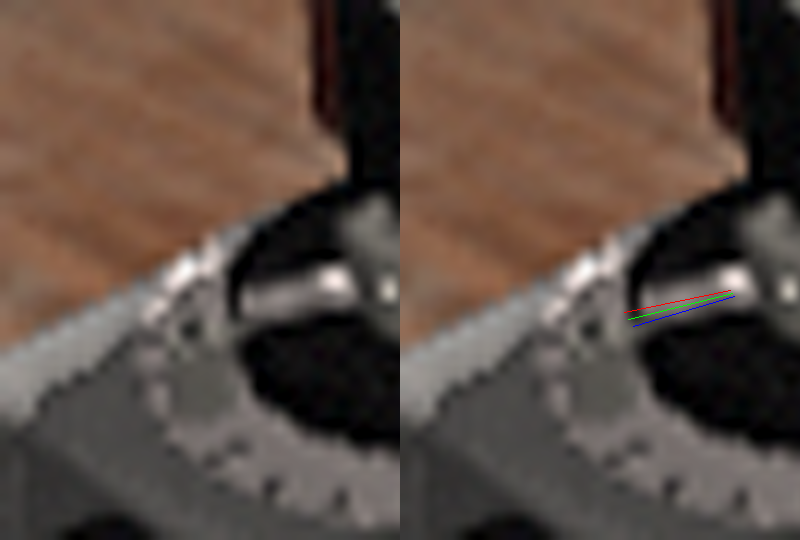

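>>> jog_arm --steps '[{"dp": [0,0,0],"turn": [0,0,0.02],"claw": 0},{"dp": [0,0,0],"turn": [0,0,0.035],"claw": 0},{"dp": [0,0,0],"turn": [0,0,0.035],"claw": 0},{"dp": [0,0,0],"turn": [0,0,0.035],"claw": 0},{"dp": [0,0,0],"turn": [0,0,0.035],"claw": 0}]'

```text
t: 18.45
ee_pos: [567.4, 174.6, 107.4]
orientation: [-1.117, -1.345, 1.346]
ft_force: [0.3, -2.0, 1.7]
width: 23.9
```

```bash
python3 - <<'E'
from ov import *
o=st();print(o['moment']);ov('p2.png',(2.9,2.96,3.02))
E
```

```text
t 18.45 pos [567.4 174.6 107.4] yaw 1.757 down [ 0.001 -0.002 -1.   ] F [ 0.3 -2.   1.7] w 23.9 q [ 0.28  0.53  1.77 -0.    0.84 -1.48]
[-0.37599717  0.02116068 -0.09050911]
```

View pics/p2.png

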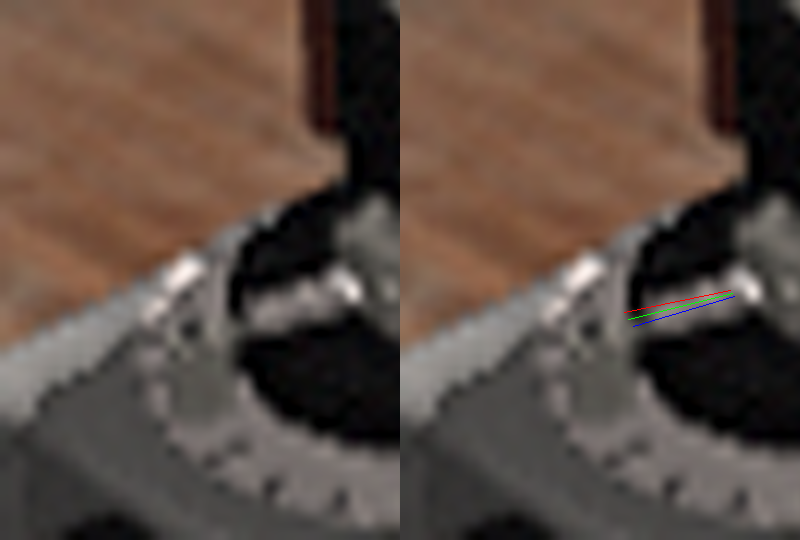

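Releasing and checking.

>>> jog_arm --steps '[{"dp": [0,0,0],"turn": [0,0,0],"claw": 0.3},{"dp": [0,0,0],"turn": [0,0,0],"claw": 0.6},{"dp": [0,0,0],"turn": [0,0,0],"claw": 0.6},{"dp": [0,0,0],"turn": [0,0,0],"claw": 0.6},{"dp": [0,0,0],"turn": [0,0,0],"claw": 0.6},{"dp": [0,0,0.3],"turn": [0,0,0],"claw": 0.6},{"dp": [0,0,0.8],"turn": [0,0,0],"claw": 0.6},{"dp": [0,0,0.9],"turn": [0,0,0],"claw": 0.6},{"dp": [0,0,0.9],"turn": [0,0,0],"claw": 0.6}]'

```text
t: 19.25
ee_pos: [569.5, 175.3, 182.6]
orientation: [-1.121, -1.351, 1.343]
ft_force: [-0.5, -0.0, -0.6]
width: 52.6
```

>>> jog_arm --steps '[{"dp": [0,-0.5,0.1],"turn": [0,0,0],"claw": 0.6},{"dp": [0,-1,0.2],"turn": [0,0,0],"claw": 0.6},{"dp": [0,-1,0.2],"turn": [0,0,0],"claw": 0.6}]'

```text
t: 19.5
ee_pos: [569.3, 90.7, 198.6]
orientation: [-1.123, -1.348, 1.342]
ft_force: [0.5, 0.2, 0.1]
width: 52.8
```

>>> jog_arm --steps '[{"dp": [0,-0.5,0],"turn": [0,0,0],"claw": 0.6},{"dp": [0,-1,0],"turn": [0,0,0],"claw": 0.6},{"dp": [0,-1,0],"turn": [0,0,0],"claw": 0.6}]'

```text
t: 19.75
ee_pos: [568.3, 5.8, 197.0]
orientation: [-1.125, -1.343, 1.342]
ft_force: [0.6, 0.7, -0.1]
width: 52.3
```

>>> jog_arm --steps '[{"dp": [0,-0.5,0],"turn": [0,0,0],"claw": 0.6},{"dp": [0,-1,0],"turn": [0,0,0],"claw": 0.6},{"dp": [0,-1,0],"turn": [0,0,0],"claw": 0.6},{"dp": [0,-1,0],"turn": [0,0,0],"claw": 0.6},{"dp": [0,-1,0],"turn": [0,0,0],"claw": 0.6}]'

```text
t: 20.17
ee_pos: [567.8, -73.7, 196.0]
orientation: [-1.124, -1.341, 1.341]
ft_force: [0.3, 0.4, -0.3]
width: 53.0
```

```bash
python3 - <<'E'
from ov import *
o=st();t=get('top');ov('q1s.png',(2.9,2.96,3.02));s=load('scene');save('q1w.png',s['img'][120:200,245:345],8)
a=rectify(t,(568.2,173.5),78,half=65,px=6,name='q1r.png')
E
```

```text
t 20.17 pos [567.8 -73.7 196. ] yaw 1.75 down [ 0.003 -0.003 -1.   ] F [ 0.3  0.4 -0.3] w 53.0 q [-0.15  0.38  1.77 -0.    0.99 -1.9 ]
```

View pics/q1w.png

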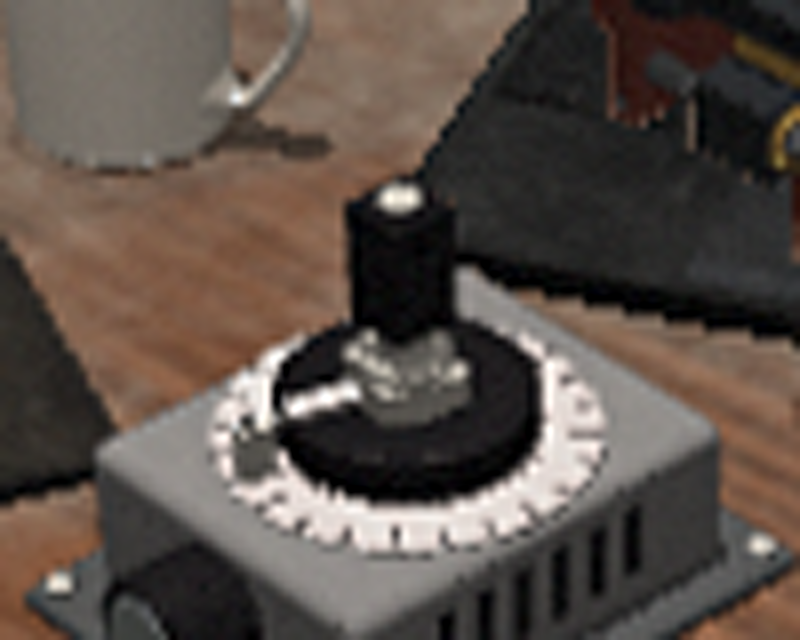

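View pics/q1s.png

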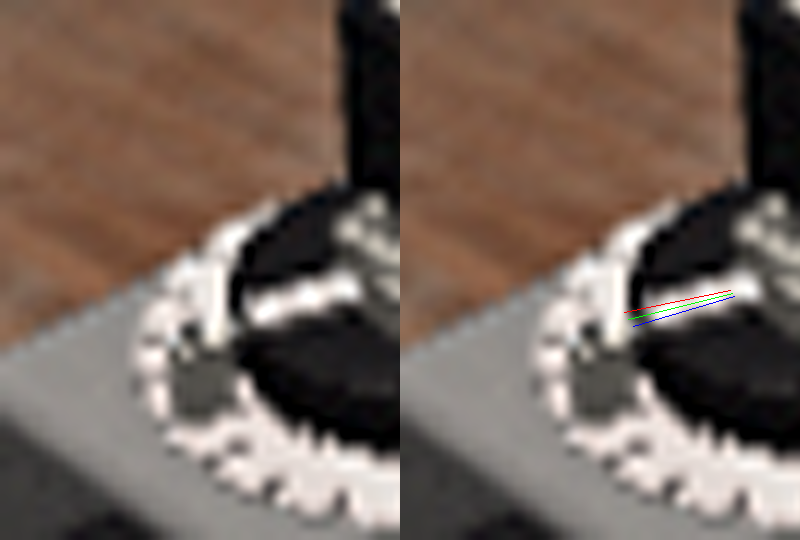

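View pics/q1r.png

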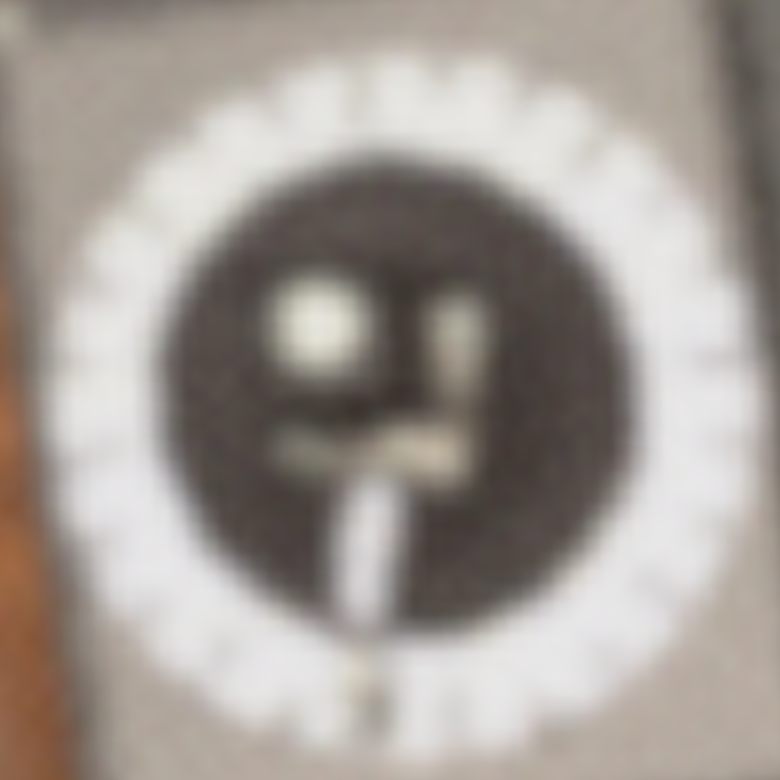

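```bash
python3 - <<'E'
from d import *
s=load('scene');t=load('top')
for nm,d,c,(u0,v0,w,h) in(('s',s,(568,177.3),(258,150,40,36)),('t',t,(568.2,173.5),(218,210,40,36))):
  row=[cv2.resize(d['img'][v0:v0+h,u0:u0+w],None,fx=9,fy=9,interpolation=cv2.INTER_CUBIC)]
  for ang in (2.94,3.0,3.06):
    im=row[0].copy()
    e=np.array([np.cos(ang),np.sin(ang)]);n=np.array([-e[1],e[0]])
    def P(r,l,z):
        p=np.array(c)+e*r+n*l;u,v=proj(d,np.append(p,z));return (int((u-u0+.5)*9),int((v-v0+.5)*9))
    for a,b in(((15,0,79),(40,0,79)),((43,-3.5,79),(55,-3.5,79)),((43,3.5,79),(55,3.5,79)),((55,-3.5,79),(55,-3.5,60)),((55,3.5,79),(55,3.5,60)),((43,-3.5,79),(43,3.5,79)),((55,-3.5,79),(55,3.5,79)),((43,-3.5,79),(43,-3.5,60)),((43,3.5,79),(43,3.5,60)),((55,-3.5,60),(43,-3.5,60)),((55,3.5,60),(43,3.5,60))):
        cv2.line(im,P(*a),P(*b),(255,0,0),1)
    row.append(im)
  save('z%s.png'%nm,cv2.resize(np.vstack([np.hstack(row[:2]),np.hstack(row[2:])]),(640,576)))
E
```

```text
(no output)
```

View pics/zt.png

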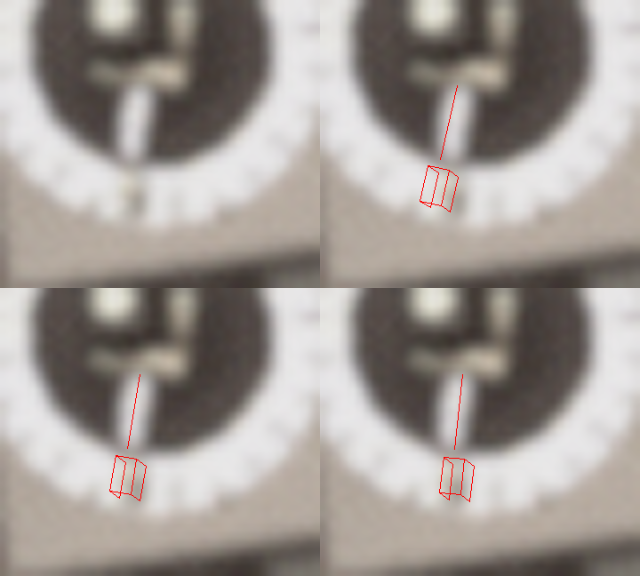

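View pics/zs.png

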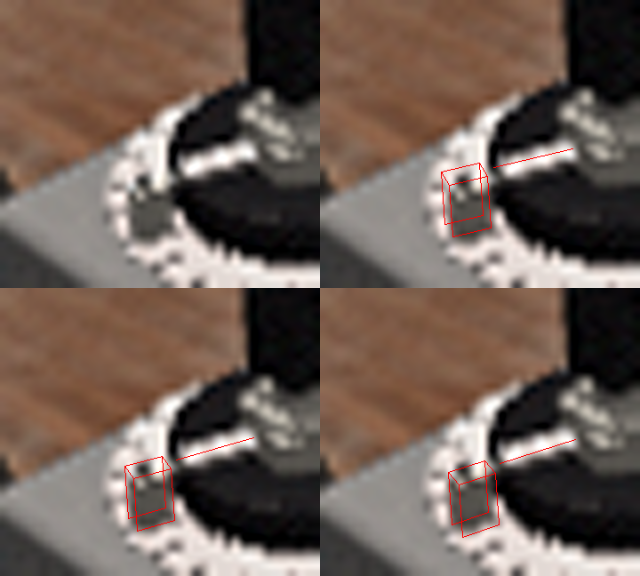

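Both views agree that pointer and index are within about 0.03 rad (about 1 mm). One last seating check, then I hand in.

```bash
python3 - <<'E'
from m import *
v,u=np.mgrid[:480,:640]
for n,near in(('scene',(295,144.5)),('top',(226,202))):
    d=load(n);im=d['img'].astype(int);loc=np.hypot(u-near[0],v-near[1])<10
    c,a,m=blob((im.min(2)>130)&loc,near);print(n,c,a,ray(d,*c,142).round(1),np.median(cloud(d)[m],0).round(1))
E
```

```text
scene [294.5 144. ] 12 [568.9 177.8 142. ] [568.9 178.7 141.7]
top [224.49769585 200.10138249] 217 [595.3 192.8 142. ] [611.8 209.7  60.8]
```

```bash
python3 -c "
from workcell import ctrl
print(ctrl.get_obs()['t'],ctrl.close_job())"
```

```text
the job is handed in; nothing more can be done
20.2667 None
```

The job is handed in at 20.3 s. The dial's pointer stands at the index mark and the slim key is left standing, seated, in the socket.

**What I did:**
- I took the slim key from the stand and seated it, with about 6 N of upward force showing the shoulder on the boss.
- I turned the dial counter-clockwise about 1.1 rad, then let go and left the key standing while I looked.
- I took a fresh hold and turned on to about 0.1 rad short of the mark.
- I let go again to measure, and took one short extra hold to finish. That made three bites instead of two.

**Last checks:**
- **Pointer and index:** they agree within about 0.03 rad (about 1 mm) in both views. The absolute angles differ by about 0.06 to 0.08 rad between the cameras, but the pointer-to-index difference agrees.
- **Seating:** in the scene view the top of the key's head measured 141.7 mm high, against 142 mm expected when seated. It lay within about 1 mm of the socket axis and the key looked upright.
- **Failed check:** the same head measurement in the top view did not work, because its mask merged with the white dial scale. I ignored it.
- **Robot:** the gripper was open and about 250 mm from the key.
- **Not measured:** I did not re-measure the positions of the wide key and the bystanders at the end. No contact with them was intended, and the forces while passing stayed near zero.

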